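# Nest three fired planters on the plaster bat

## Task

Pack the three bare-clay planters as one nested set: stand the largest upright in the middle of the round plaster bat and let go, then set the middle one into it, then the smallest into the middle one. Lower each one gently until you feel it seated, the inner two with their rim bands resting squarely on the rim below, never dropping or forcing it, and leave the other things on the bench where they are.

Things in the scene. Friction and masses are not known exactly. Their poses are not given: they have to be found in the camera images.
- large_pot_center (a point): Largest of three open clay planters: 80 mm tall, 0.24 kg. Point on its axis, half-way up (40 mm above its base); z up. Its upper part is a thick straight rim band; below it a narrower foot tapers to a flat closed base. Bare beige clay, round (yaw means nothing). Band 68 mm outside diameter, top 34 mm of the height; foot 63 mm wide under the band, 50 mm at the base. Mouth 55 mm wide.
- middle_pot_center (a point): Middle planter: 72 mm tall, 0.18 kg. Point on its axis, half-way up (36 mm above its base); z up. Its upper part is a thick straight rim band; below it a narrower foot tapers to a flat closed base. Bare beige clay, round (yaw means nothing). Band 62 mm outside diameter, top 36 mm of the height; foot 36 mm long, 50 mm wide under the band, 40 mm at the base. Mouth 42 mm wide.
- small_pot_center (a point): Smallest planter: 66 mm tall, 0.11 kg. Point on its axis, half-way up (33 mm above its base); z up. Its upper part is a thick straight rim band; below it a narrower foot tapers to a flat closed base. Bare beige clay, round (yaw means nothing). Band 49 mm outside diameter, top 36 mm of the height; foot 30 mm long, 37 mm wide under the band, 29 mm at the base. Mouth 29 mm wide.
- bat_top (a point): Centre of the top face of the white plaster bat, a fixed round slab 180 mm in diameter and 20 mm thick lying on the bench, with a thin grey circle of 114 mm diameter drawn about its centre.
- bat: The plaster bat itself; origin at the centre of its underside, on the bench. It does not move.
- large_pot: The largest planter; origin at the centre of its base. Masses of all three vary by about a quarter.
- middle_pot: The middle planter; origin at the centre of its base. Its foot enters the large one's mouth with about 2 mm of play all round until its band's underside rests on that rim, its half-way point then 40 mm above the other's. Only the 36 mm band then stands clear: hold the band's upper part, fingertips at most about 30 mm below its rim.
- small_pot: The smallest planter; origin at the centre of its base. Its foot enters the middle one's mouth with about 2 mm of play all round until its band's underside rests on that rim, its half-way point then 39 mm above the other's. Only the 36 mm band then stands clear: hold the band's upper part, fingertips at most about 30 mm below its rim.
- mug: Bystander, leave alone: white mug, 76 mm in diameter, 78 mm tall, handle at its +y; origin at the centre of its base.
- jar: Bystander, leave alone: white jar with a black cap, 56 mm in diameter, 75 mm tall; origin at the centre of its base.
- brush: Bystander, leave alone: flat brush lying along its x axis, 150 mm long, 42 mm wide, 20 mm high; origin under its middle.
- knife: Bystander, leave alone: wooden modelling knife lying along its x axis, 165 mm long, 18 mm wide, 8 mm high; origin under it near the middle.
Things that resemble listed ones, but are neither listed nor needed, are in the scene too. Leave any yellow look-alike of the middle_pot alone.

How it is judged:
By the outcome, as a careful person would: the job done as asked, in the order asked, and still so for the second after the job is handed in, with the robot touching nothing.
It also fails if it takes over 67 s, if anything falls off the work surface, if the arm or the gripper's body presses on something with over 40 N, if the wrist force passes 120 N, or if a joint passes its speed limit or range.

## Robot

A 6-joint arm with a two-finger parallel gripper is mounted at the origin on the work surface. World frame = base frame: x ahead of the robot, y to its left, z up, the work surface at z = 0. Lengths are in m, angles in rad, forces in N, time in s.
With the tool pointing down it reaches from about 0.25 to 0.725 m from the base axis. Payload 9.7 kg.
Tool frame: the origin (TCP) lies at the very end of the fingers, on their centre line; the grasp point (between the pads) lies 19 mm behind it; z points along the fingers, y is the direction in which the jaws open and shut (so a half turn about z gives the same grasp; the last joint's range is limited). The gripper opens to 85 mm and grips with 20 to 120 N. Pads are 22 mm wide; open, the fingers measure 114 mm over their backs; the gripper's body (76 mm by 85 mm) begins 54 mm behind the grasp point. The pads swing forward as they close: fully open they stand 13 mm farther back than shut.
Start: joints at [-1.16, 0.087, 0.176, 1.66, 0, 1.571], TCP at [0.22, -0.504, 0.231] pointing down, gripper open.
Joint ranges: [-3.13, 3.13], [-0.85, 1.81], [-1.15, 1.24], [-2.2, 2.28], [-1.44, 1.52], [-3.14, 3.14]. Speed limits (rad/s): [2.22, 2.22, 2.57, 3.14, 3.14, 3.14].

## Interface

Orientations are given as a rotation vector (axis times angle).
In Python, from cell import env gives the robot as it stands.
- The arm moves only by the tool arm_command, never from a script. Its argument "steps" is a list of rows, each an object of numbers: "x", "y", "z": the shift along the tool's x, y, z in units of 25 mm (1.0 is 25 mm); "yaw": the turn about the tool's z in units of 5 degrees (1.0 is 5 degrees); "claw": the finger opening in mm, from 0 to 85.4. A call has 1 to 5 rows; each row shifts and turns the pose as measured when the row begins, along the tool's axes as they then stand; what a row does not reach is not made up. A row lasts 1/12 s, in which the tool goes at most 41.7 mm and 7.16 degrees, less where a joint would pass 70% of its speed; a pose out of reach is approached as far as the arm can. A call is refused whole if a number of a shift passes 1 or a number of a turn 1, either way. A call with a gripper value outside its range is refused whole. The fingers move at their own pace and stop on an object; the grip force is fixed at half the most. Time passes only in rows, so rows that do not move let the fingers close. It gives the time, the measured TCP pose, the force and the opening at its end, in the units of the state.
- env.get_obs(): the state, without advancing time (a new reading comes with each control period).
- env.get_image(name): name is "scene" or "side" or "wrist"; returns a dict with "color" (400x640x3 uint8, red, green, blue), "intrinsics" (3x3 intrinsics, pixels), "R" (3x3) and "t" (3): a world point X has camera coordinates R X + t. Camera axes: x right, y down, z forward; pixel columns grow to the right and rows downward; lengths in m; the calibration is good to about 2 mm. A picture is of the moment at which its call begins. There is no depth.
- env.close_job(): hands the job in, once; it reports no verdict.
The state is a dict: "clock": time; "q": joint angles; "joint_velocities": joint speeds; "tau": joint torques, N m; "eef_pos": TCP position; "tcp_rot": TCP orientation; "contact_force": force on the tool from outside, world axes, zero at the start; "moment": the same for the moment, N m; "gripper_width": finger opening in m.
Only numpy, scipy, OpenCV 4.12 (cv2) and the standard library are available. Lean on these libraries where they do the work, as an engineer would, in place of code of your own. Each camera call takes 0.05 s, during which the arm holds its last target.

## Working session

There is one attempt and no reset: what is moved stays moved. The work goes in short steps, Python scripts to look and compute and a tool call to move; the robot and the scene stay as the last step left them, time stands still between calls to the robot, and variables do not carry over. Pictures are saved under pics/ and viewed, and the job is handed in when it is done.

Besides the shell and the picture viewer there is one more tool, called after "Emit:" by a JSON object that holds its "op" and its "data". arm_command: Moves the arm, as the interface text tells. Its arguments: {"type":"object","properties":{"steps":{"type":"array"}},"required":["steps"]}

```bash
ls; mkdir -p pics
python3 - <<'E'
from cell import env
import cv2
o=env.get_obs();print(o)
for n in ["scene","side","wrist"]:
    i=env.get_image(n);cv2.imwrite(f"pics/{n}0.png",i["color"][:,:,::-1]);print(n,i["intrinsics"].round(1).tolist(),i["R"].round(3).tolist(),i["t"].round(3).tolist())
E
```

```text
pics
{'clock': 0.0, 'q': array([-1.16000144e+00,  8.74933186e-02,  1.75134139e-01,  1.65977286e+00,
        1.41196368e-05,  1.57080223e+00]), 'joint_velocities': array([-0.00118866,  0.00119325, -0.00114919, -0.00097064,  0.00048672,
        0.00101457]), 'tau': array([-1.51872533e-03, -5.20391607e+01,  4.64795423e+01,  1.65160076e-02,
       -1.60115428e-04, -3.38986251e-05]), 'eef_pos': array([ 0.21955373, -0.50404304,  0.23056478]), 'tcp_rot': array([-3.07427528e+00, -6.40471129e-01,  4.06049586e-04]), 'contact_force': array([ 0.03398569,  0.06735625, -0.05880022]), 'moment': array([-0.03571792,  0.00920495,  0.01797262]), 'gripper_width': 0.08558200166513938}
scene [[507.0, 0.0, 318.0], [0.0, 507.0, 202.5], [0.0, 0.0, 1.0]] [[-0.893, 0.451, 0.008], [0.343, 0.69, -0.638], [-0.293, -0.567, -0.77]] [0.532, -0.16, 1.23]
side [[386.3, 0.0, 319.2], [0.0, 386.3, 198.7], [0.0, 0.0, 1.0]] [[-0.787, -0.617, 0.012], [-0.48, 0.6, -0.64], [0.388, -0.51, -0.768]] [0.477, 0.307, 0.715]
wrist [[305.5, 0.0, 316.8], [0.0, 305.5, 198.8], [0.0, 0.0, 1.0]] [[0.4, -0.917, -0.002], [-0.866, -0.378, 0.328], [-0.301, -0.13, -0.945]] [-0.549, -0.042, 0.381]
```

View pics/scene0.png

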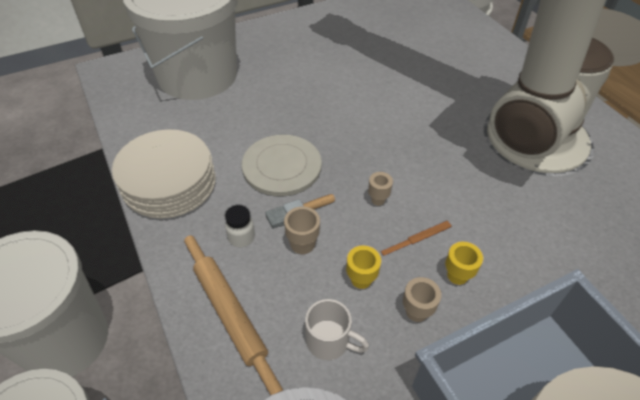

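View pics/side0.png

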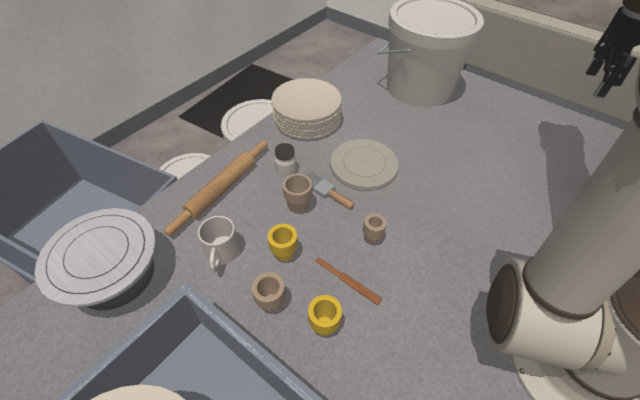

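View pics/wrist0.png

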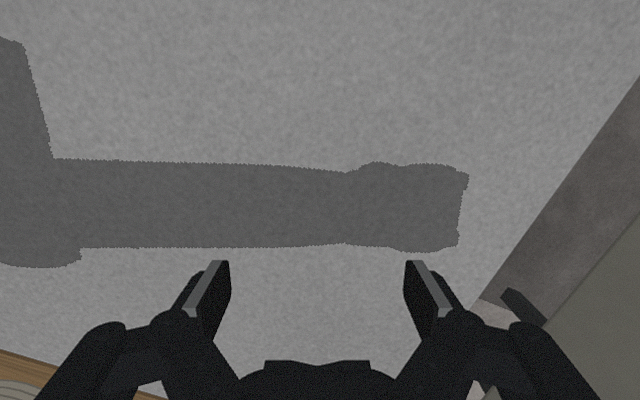

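```bash
cat > h.py <<'E'
import numpy as np,cv2
from scipy.optimize import least_squares
def ray(im,uv,z):
    K,R,t=im["intrinsics"],im["R"],im["t"]
    uv=np.atleast_2d(uv).astype(float)
    d=np.c_[uv,np.ones(len(uv))]@np.linalg.inv(K).T@R   # R^T K^-1 p
    c=-R.T@t
    return c[:2]+d[:,:2]*((z-c[2])/d[:,2])[:,None]
def proj(im,X):
    p=im["intrinsics"]@(im["R"]@np.asarray(X,float)+im["t"]); return p[:2]/p[2]
def circ(P,r=None):
    f=lambda p:np.hypot(P[:,0]-p[0],P[:,1]-p[1])-(p[2] if r is None else r)
    x0=list(P.mean(0))+([0.03] if r is None else [])
    s=least_squares(f,x0,loss='soft_l1',f_scale=0.001);return s.x,np.sqrt(np.mean(s.fun**2))
def claymask(im):
    hsv=cv2.cvtColor(im["color"],cv2.COLOR_RGB2HSV)
    m=cv2.inRange(hsv,(5,50,50),(22,150,255))
    return cv2.morphologyEx(m,cv2.MORPH_OPEN,np.ones((3,3)))
def rimfit(im,c,h,r):
    """contour c of whole pot; keep the far rim arc; circle at plane h"""
    p=c[:,0,:].astype(float)
    P=ray(im,p,h); cam=(-im["R"].T@im["t"])[:2]
    ctr=P.mean(0)
    for _ in range(6):
        v=cam-ctr; v/=np.linalg.norm(v)
        s=(P-ctr)@v
        sel=s<0.0
        ctr,e=circ(P[sel],r)
    free,_=circ(P[sel])
    return ctr,e,free
E
python3 - <<'E'
from cell import env
from h import *
for n in ["scene","side"]:
    im=env.get_image(n);m=claymask(im)
    cv2.imwrite(f"pics/m_{n}.png",m)
    cs,_=cv2.findContours(m,cv2.RETR_EXTERNAL,cv2.CHAIN_APPROX_NONE)
    for c in cs:
        if cv2.contourArea(c)<150: continue
        M=cv2.moments(c);u,v=M['m10']/M['m00'],M['m01']/M['m00']
        print(n,round(u),round(v),cv2.contourArea(c),cv2.boundingRect(c))
    x0,y0=(230,130) if n=="scene" else (220,120)
    cv2.imwrite(f"pics/c_{n}.png",cv2.resize(im["color"][y0:y0+220,x0:x0+260,::-1],None,fx=3,fy=2.7,interpolation=cv2.INTER_CUBIC))
E
```

```text
scene 421 298 1159.0 (404, 278, 37, 43)
scene 232 315 3515.0 (184, 235, 98, 160)
scene 418 237 486.5 (381, 221, 70, 34)
scene 305 224 1432.0 (285, 194, 50, 59)
scene 380 187 527.5 (369, 172, 23, 33)
scene 528 124 1879.0 (499, 101, 57, 49)
scene 623 90 1654.5 (599, 62, 41, 62)
scene 597 57 629.0 (582, 40, 31, 32)
side 593 388 193.5 (569, 371, 63, 29)
side 556 308 296.5 (528, 284, 64, 35)
side 629 304 1073.5 (612, 277, 28, 62)
side 508 305 559.0 (500, 275, 18, 61)
side 269 291 957.0 (252, 272, 33, 40)
side 352 282 495.5 (316, 258, 66, 47)
side 374 227 480.5 (364, 213, 22, 30)
side 341 199 192.0 (328, 189, 26, 20)
side 297 192 842.5 (283, 174, 29, 39)
side 216 187 1873.0 (164, 140, 104, 96)
```

View pics/c_scene.png

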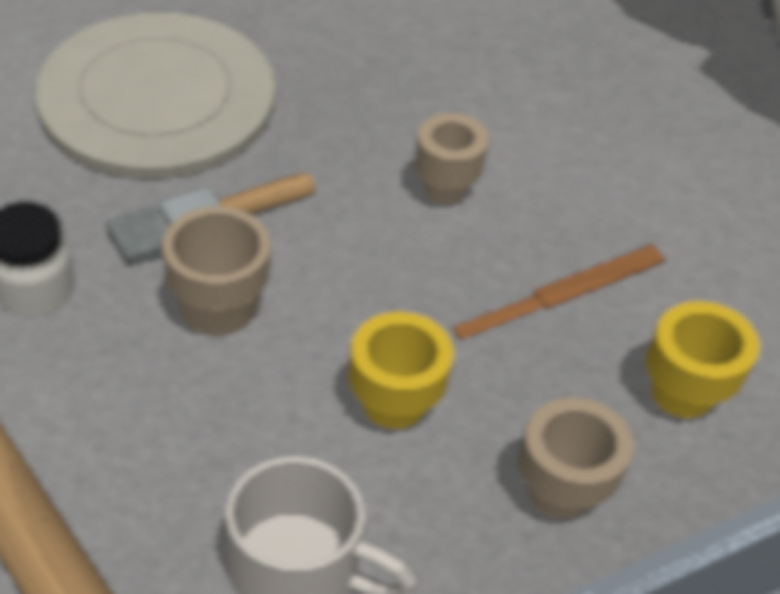

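View pics/m_scene.png

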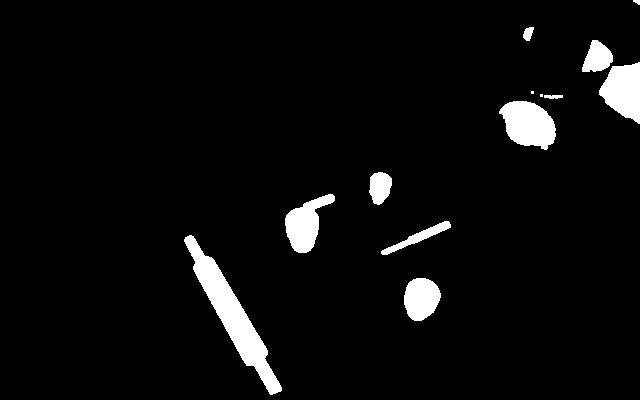

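View pics/c_side.png

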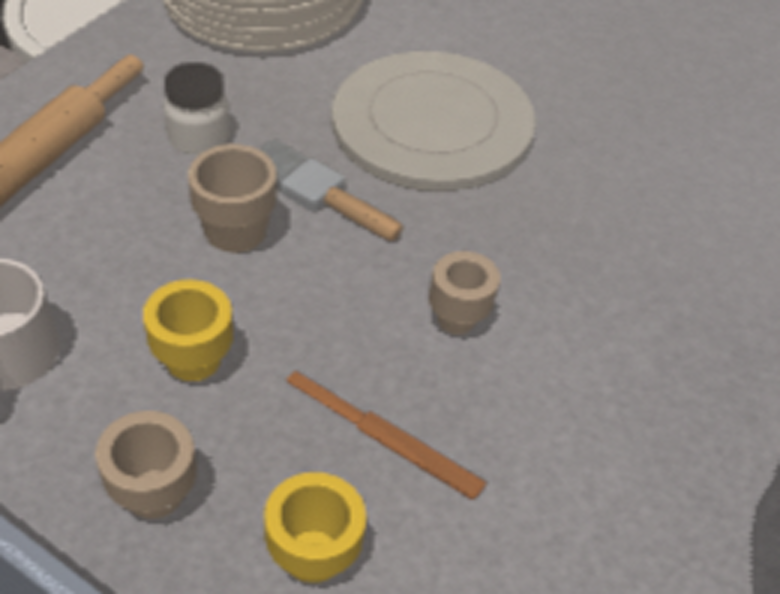

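```bash
cat >> h.py <<'E'
PIX={"scene":dict(L=(302,230),M=(421,298),S=(380,187)),"side":dict(L=(297,192),M=(269,291),S=(374,227))}
DIM=dict(L=(.080,.034),M=(.072,.031),S=(.066,.0245))
def comp(m,px):
    cs,_=cv2.findContours(m,cv2.RETR_EXTERNAL,cv2.CHAIN_APPROX_NONE)
    return max(cs,key=lambda c:cv2.pointPolygonTest(c,px,True))
def batmask(im):
    a=im["color"].astype(int); 
    m=((a[:,:,0]-a[:,:,2]>10)&(a[:,:,0]>120)).astype(np.uint8)*255
    return cv2.morphologyEx(m,cv2.MORPH_OPEN,np.ones((3,3)))
E
python3 - <<'E'
from cell import env
from h import *
for n in ["scene","side"]:
    im=env.get_image(n);m=claymask(im)
    m2=cv2.morphologyEx(m,cv2.MORPH_OPEN,cv2.getStructuringElement(cv2.MORPH_ELLIPSE,(13,13)))
    for k in "LMS":
        c=comp(m2 if k=="L" else m,PIX[n][k]);print(n,k,*[np.round(x,4) for x in rimfit(im,c,*DIM[k])])
    b=dict(scene=(282,164),side=(364,163))[n]
    print(im["color"][b[1],b[0]],im["color"][b[1]+60,b[0]+60])
    c=comp(batmask(im),b);print(n,"bat",cv2.boundingRect(c),*[np.round(x,4) for x in rimfit(im,c,.02,.09)])
E
```

```text
scene L [0.6463 0.0348] 0.0041 [0.6452 0.0302 0.0305]
scene M [0.5288 0.2632] 0.0009 [0.527  0.2618 0.0292]
scene S [0.4546 0.0039] 0.0013 [0.4525 0.0012 0.0219]
[170 167 154] [142 141 140]
scene bat (242, 135, 79, 58) [ 0.599  -0.1774] 0.0012 [ 0.5981 -0.1797  0.0879]
side L [0.6439 0.0353] 0.0011 [0.6454 0.0335 0.0321]
side M [0.5237 0.2624] 0.0008 [0.5251 0.2614 0.0297]
side S [0.4502 0.0043] 0.0014 [0.4515 0.0012 0.0219]
[170 163 151] [142 137 137]
side bat (330, 139, 69, 51) [ 0.5948 -0.1777] 0.001 [ 0.5954 -0.1789  0.0889]
```

Run:
```python
from cell import env
from h import *
im=env.get_image("scene");s=env.get_image("side");w=env.get_image("wrist")
P=lambda i,u,z:ray(i,u,z)[0].round(3)
print("jar cap",P(im,(238,217),.075),P(s,(285,151),.075))
print("mug rim",P(im,(329,321),.078),P(s,(218,231),.078))
print("y1",P(im,(364,258),.072),"y2",P(im,(465,256),.072))
print("brush",P(im,(268,216),.01),P(im,(334,199),.01),"knife",P(im,(383,253),.004),P(im,(450,224),.004))
print("wristcam",-w["R"].T@w["t"],w["R"][2])
print("bin edge",P(im,(420,355),.1),P(im,(580,280),.1))
```

```text
jar cap [ 0.752 -0.031] [ 0.743 -0.036]
mug rim [0.697 0.24 ] [0.689 0.235]
y1 [0.582 0.156] y2 [0.415 0.234]
brush [ 0.684 -0.057] [ 0.539 -0.037] knife [0.515 0.126] [0.353 0.126]
wristcam [ 0.29772984 -0.46969119  0.37390107] [-0.30080045 -0.13067349 -0.94469229]
bin edge [0.605 0.361] [0.288 0.372]
```

```bash
cat >> h.py <<'E'
from scipy.spatial.transform import Rotation as Ro
def st(env):
    o=env.get_obs();R=Ro.from_rotvec(o["tcp_rot"]).as_matrix()
    print("t %.2f"%o["clock"],"p",o["eef_pos"].round(4),"yaw_y %.2f"%np.degrees(np.arctan2(R[1,1],R[0,1])),"tilt %.4f %.4f"%(R[0,2],R[1,2]),"F",o["contact_force"].round(1),"M",o["moment"].round(2),"w %.4f"%o["gripper_width"],"q6 %.2f"%o["q"][5])
    return o,R
def plan(env,tgt,yaw=0.,n=None):
    o,R=st(env);p=o["eef_pos"].copy();tgt=np.array(tgt)
    a=np.degrees(np.arctan2(R[1,1],R[0,1]))
    for i in range(40):
        d=tgt-p;da=(yaw-a+180)%360-180
        if np.linalg.norm(d)<.0005 and abs(da)<.3:break
        t=R.T@d; t=t/max(1,abs(t).max()/.025,np.linalg.norm(t)/.0415)
        y=np.clip(-da,-5,5)
        print(i,"x %.2f y %.2f z %.2f yaw %.2f"%(*(t/.025),y/5))
        p=p+R@t;R=R@Ro.from_euler('z',y,degrees=True).as_matrix();a-=y
E
python3 - <<'E'
from cell import env
from h import *
plan(env,(.645,.034,.20))
E
```

```text
t 0.50 p [ 0.2196 -0.5042  0.2313] yaw_y -66.46 tilt -0.0000 0.0001 F [-0.3  0.3 -1.1] M [-0.03 -0.02  0.01] w 0.0853 q6 1.57
0 x 1.00 y -0.53 z 0.05 yaw -1.00
1 x 1.00 y -0.43 z 0.05 yaw -1.00
2 x 1.00 y -0.33 z 0.05 yaw -1.00
3 x 1.00 y -0.23 z 0.05 yaw -1.00
4 x 1.00 y -0.14 z 0.05 yaw -1.00
5 x 1.00 y -0.05 z 0.05 yaw -1.00
6 x 1.00 y 0.03 z 0.05 yaw -1.00
7 x 1.00 y 0.12 z 0.05 yaw -1.00
8 x 1.00 y 0.21 z 0.05 yaw -1.00
9 x 1.00 y 0.30 z 0.05 yaw -1.00
10 x 1.00 y 0.40 z 0.05 yaw -1.00
11 x 1.00 y 0.51 z 0.05 yaw -1.00
12 x 1.00 y 0.62 z 0.05 yaw -1.00
13 x 1.00 y 0.75 z 0.06 yaw -0.29
14 x 1.00 y 0.79 z 0.06 yaw -0.00
15 x 1.00 y 0.79 z 0.06 yaw -0.00
16 x 1.00 y 0.79 z 0.06 yaw -0.00
17 x 1.00 y 0.79 z 0.06 yaw -0.00
18 x 1.00 y 0.79 z 0.06 yaw -0.00
19 x 1.00 y 0.79 z 0.06 yaw -0.00
20 x 1.00 y 0.79 z 0.06 yaw -0.00
21 x 1.00 y 0.79 z 0.06 yaw -0.00
22 x 1.00 y 0.79 z 0.06 yaw -0.00
23 x 0.75 y 0.59 z 0.04 yaw -0.00
```

Emit:
{"op": "arm_command", "data": {"steps": [{"x": 1, "y": -0.5, "yaw": -1, "claw": 85}, {"x": 1, "y": -0.4, "yaw": -1, "claw": 85}, {"x": 1, "y": -0.3, "yaw": -1, "claw": 85}, {"x": 1, "y": -0.2, "yaw": -1, "claw": 85}, {"x": 1, "y": -0.1, "yaw": -1, "claw": 85}]}}

```text
validation failed for argument at $.st...
```

Emit:
{"op": "arm_command", "data": {"steps": [{"x": 1, "y": -0.1, "yaw": -1, "claw": 85}, {"x": 1, "y": 0, "yaw": -1, "claw": 85}, {"x": 1, "y": 0.1, "yaw": -1, "claw": 85}, {"x": 1, "y": 0.2, "yaw": -1, "claw": 85}, {"x": 1, "y": 0.3, "yaw": -1, "claw": 85}]}}

```text
validation failed for argument at $.st...
```

Run:
```python
from cell import env
from h import *
plan(env,(.645,.034,.20))
im=env.get_image("wrist");cv2.imwrite("pics/w1.png",im["color"][:,:,::-1])
print(proj(im,(.597,-.179,.02)))
```

```text
t 0.50 p [ 0.2196 -0.5042  0.2313] yaw_y -66.46 tilt -0.0000 0.0001 F [-0.3  0.3 -1.1] M [-0.03 -0.02  0.01] w 0.0853 q6 1.57
0 x 1.00 y -0.53 z 0.05 yaw -1.00
1 x 1.00 y -0.43 z 0.05 yaw -1.00
2 x 1.00 y -0.33 z 0.05 yaw -1.00
3 x 1.00 y -0.23 z 0.05 yaw -1.00
4 x 1.00 y -0.14 z 0.05 yaw -1.00
5 x 1.00 y -0.05 z 0.05 yaw -1.00
6 x 1.00 y 0.03 z 0.05 yaw -1.00
7 x 1.00 y 0.12 z 0.05 yaw -1.00
8 x 1.00 y 0.21 z 0.05 yaw -1.00
9 x 1.00 y 0.30 z 0.05 yaw -1.00
10 x 1.00 y 0.40 z 0.05 yaw -1.00
11 x 1.00 y 0.51 z 0.05 yaw -1.00
12 x 1.00 y 0.62 z 0.05 yaw -1.00
13 x 1.00 y 0.75 z 0.06 yaw -0.29
14 x 1.00 y 0.79 z 0.06 yaw -0.00
15 x 1.00 y 0.79 z 0.06 yaw -0.00
16 x 1.00 y 0.79 z 0.06 yaw -0.00
17 x 1.00 y 0.79 z 0.06 yaw -0.00
18 x 1.00 y 0.79 z 0.06 yaw -0.00
19 x 1.00 y 0.79 z 0.06 yaw -0.00
20 x 1.00 y 0.79 z 0.06 yaw -0.00
21 x 1.00 y 0.79 z 0.06 yaw -0.00
22 x 1.00 y 0.79 z 0.06 yaw -0.00
23 x 0.75 y 0.59 z 0.04 yaw -0.00
[  99.58144758 -519.19211973]
```

View pics/w1.png

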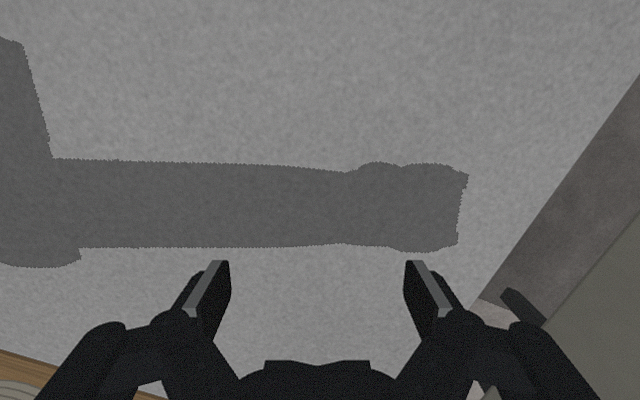

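Emit:
{"op": "arm_command", "data": {"steps": [{"x": 1, "y": -0.5, "z": 0, "yaw": -1, "claw": 85}, {"x": 1, "y": -0.4, "z": 0, "yaw": -1, "claw": 85}, {"x": 1, "y": -0.3, "z": 0, "yaw": -1, "claw": 85}, {"x": 1, "y": -0.2, "z": 0, "yaw": -1, "claw": 85}, {"x": 1, "y": -0.1, "z": 0, "yaw": -1, "claw": 85}]}}

```text
clock: 0.97
eef_pos: [0.3039, -0.4028, 0.2301]
tcp_rot: [-2.858, -1.303, 0.001]
contact_force: [-0.5, -0.3, 0.1]
gripper_width: 0.0847
```

Emit:
{"op": "arm_command", "data": {"steps": [{"x": 1, "y": 0, "z": 0, "yaw": -1, "claw": 85}, {"x": 1, "y": 0, "z": 0, "yaw": -1, "claw": 85}, {"x": 1, "y": 0.1, "z": 0, "yaw": -1, "claw": 85}, {"x": 1, "y": 0.2, "z": 0, "yaw": -1, "claw": 85}, {"x": 1, "y": 0.3, "z": 0, "yaw": -1, "claw": 85}]}}

```text
clock: 1.38
eef_pos: [0.3836, -0.2967, 0.2304]
tcp_rot: [2.487, 1.918, -0.001]
contact_force: [1.0, -1.4, -0.3]
gripper_width: 0.0851
```

Run:
```python
from cell import env
from h import *
im=env.get_image("wrist");cv2.imwrite("pics/w2.png",im["color"][:,:,::-1])
print(proj(im,(.597,-.179,.02)))
plan(env,(.645,.034,.20))
```

```text
[492.41276069   5.47362006]
t 1.43 p [ 0.3856 -0.2939  0.2305] yaw_y -14.24 tilt 0.0011 0.0005 F [ 1.   2.  -0.3] M [ 0.1  -0.1   0.04] w 0.0851 q6 1.17
0 x 1.00 y 0.45 z 0.08 yaw -1.00
1 x 1.00 y 0.56 z 0.08 yaw -1.00
2 x 1.00 y 0.68 z 0.09 yaw -0.85
3 x 1.00 y 0.79 z 0.09 yaw -0.00
4 x 1.00 y 0.79 z 0.09 yaw -0.00
5 x 1.00 y 0.79 z 0.09 yaw -0.00
6 x 1.00 y 0.79 z 0.09 yaw -0.00
7 x 1.00 y 0.79 z 0.09 yaw -0.00
8 x 1.00 y 0.79 z 0.09 yaw -0.00
9 x 1.00 y 0.79 z 0.09 yaw -0.00
10 x 1.00 y 0.79 z 0.09 yaw -0.00
11 x 1.00 y 0.79 z 0.09 yaw -0.00
12 x 1.00 y 0.79 z 0.09 yaw -0.00
13 x 0.41 y 0.33 z 0.04 yaw -0.00
```

View pics/w2.png

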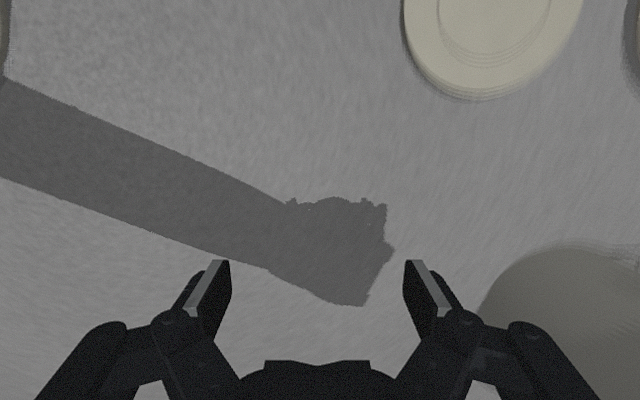

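Emit:
{"op": "arm_command", "data": {"steps": [{"x": 1, "y": 0.45, "z": 0, "yaw": -1, "claw": 85}, {"x": 1, "y": 0.55, "z": 0, "yaw": -1, "claw": 85}, {"x": 1, "y": 0.7, "z": 0, "yaw": -0.8, "claw": 85}, {"x": 1, "y": 0.8, "z": 0.1, "yaw": 0, "claw": 85}, {"x": 1, "y": 0.8, "z": 0.1, "yaw": 0, "claw": 85}]}}

```text
clock: 1.85
eef_pos: [0.4812, -0.1728, 0.2269]
tcp_rot: [2.212, 2.226, 0.002]
contact_force: [-0.6, -0.0, 0.0]
gripper_width: 0.0848
```

Emit:
{"op": "arm_command", "data": {"steps": [{"x": 1, "y": 0.8, "z": 0.1, "yaw": 0, "claw": 85}, {"x": 1, "y": 0.8, "z": 0.1, "yaw": 0, "claw": 85}, {"x": 0.6, "y": 0.8, "z": 0.1, "yaw": 0, "claw": 85}, {"x": 0.4, "y": 0.6, "z": 0.1, "yaw": 0, "claw": 85}, {"x": 0, "y": 0, "z": 0, "yaw": 0, "claw": 85}]}}

```text
clock: 2.27
eef_pos: [0.5612, -0.088, 0.216]
tcp_rot: [2.206, 2.231, 0.004]
contact_force: [0.7, 0.1, -0.7]
gripper_width: 0.0852
```

Run:
```python
from cell import env
from h import *
im=env.get_image("wrist");cv2.imwrite("pics/w3.png",im["color"][:,:,::-1])
print("bat",proj(im,(.597,-.179,.02)),"L",proj(im,(.645,.034,.08)))
plan(env,(.645,.034,.20))
```

```text
bat [343.69746279 243.77425028] L [418.78690907  46.90411431]
t 2.32 p [ 0.5603 -0.0887  0.2163] yaw_y 0.63 tilt 0.0041 -0.0014 F [-1.   0.7 -0.8] M [ 0.02  0.06 -0.02] w 0.0850 q6 1.40
0 x 1.00 y 0.71 z 0.14 yaw 0.13
1 x 1.00 y 0.69 z 0.13 yaw -0.00
2 x 1.00 y 0.69 z 0.13 yaw -0.00
3 x 1.00 y 0.69 z 0.13 yaw -0.00
4 x 0.90 y 0.62 z 0.12 yaw -0.00
```

View pics/w3.png

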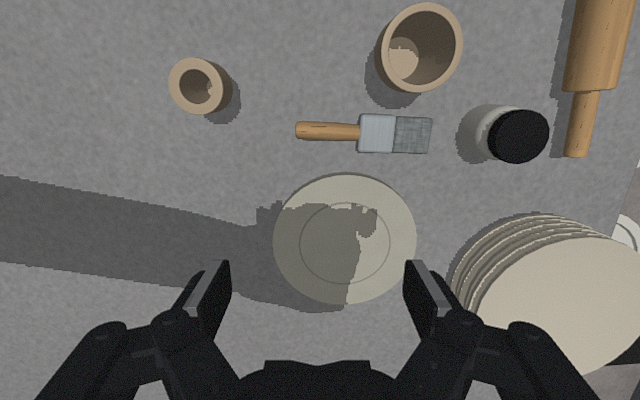

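Run:
```python
from cell import env
from h import *
im=env.get_image("wrist");m=claymask(im)
print("cam",-im["R"].T@im["t"])
for k,px in dict(L=(440,85),S=(180,80)).items():
    c=comp(m,px);print(k,cv2.boundingRect(c),*[np.round(x,4) for x in rimfit(im,c,*DIM[k])])
# bat: contour points on the lit parts, circle
b=batmask(im);c=comp(b,(400,240));print(cv2.boundingRect(c))
p=c[:,0,:].astype(float)
P=ray(im,p,.02);C=np.array([.597,-.179]);r=np.hypot(*(P-C).T);sel=(abs(r-.09)<.006)&(p[:,1]<258)
print(sel.sum(),circ(P[sel],.09),circ(P[sel]))
th=np.degrees(np.arctan2(*(P[sel]-C).T[::-1]));print(np.histogram(th,12,(-180,180))[0])
```

```text
cam [ 0.55899995 -0.00301651  0.35885915]
L (377, 2, 87, 90) [0.6464 0.0318] 0.0004 [0.6473 0.0322 0.0332]
S (170, 57, 63, 57) [0.4535 0.0011] 0.0005 [0.4524 0.0012 0.0236]
(285, 174, 132, 130)
185 (array([ 0.59662894, -0.18161273]), np.float64(0.0008015468474725514)) (array([ 0.59750881, -0.17944829,  0.08810307]), np.float64(0.0004646837769334693))
[ 0  0  0  0  0 14 33 31 38 39 30  0]
```

Emit:
{"op": "arm_command", "data": {"steps": [{"x": 1, "y": 0.7, "z": 0.2, "yaw": 0.1, "claw": 85}, {"x": 1, "y": 0.7, "z": 0.2, "yaw": 0, "claw": 85}, {"x": 1, "y": 0.7, "z": 0.2, "yaw": 0, "claw": 85}, {"x": 1, "y": 0.7, "z": 0.2, "yaw": 0, "claw": 85}, {"x": 0.8, "y": 0.6, "z": 0.2, "yaw": 0, "claw": 85}]}}

```text
clock: 2.78
eef_pos: [0.6436, 0.0253, 0.1963]
tcp_rot: [2.227, 2.202, 0.005]
contact_force: [-0.5, 0.1, 0.1]
gripper_width: 0.085
```

Emit:
{"op": "arm_command", "data": {"steps": [{"x": 0, "y": 0, "z": 0.5, "yaw": 0, "claw": 85}, {"x": 0, "y": 0, "z": 0.5, "yaw": 0, "claw": 85}]}}

```text
clock: 2.95
eef_pos: [0.6458, 0.0271, 0.172]
tcp_rot: [2.224, 2.203, 0.009]
contact_force: [0.0, -0.5, -0.5]
gripper_width: 0.0847
```

Run:
```python
from cell import env
from h import *
im=env.get_image("wrist");cv2.imwrite("pics/w4.png",im["color"][:,:,::-1])
plan(env,(.6465,.033,.054))
```

```text
t 3.00 p [0.6451 0.027  0.1692] yaw_y -0.56 tilt 0.0088 -0.0037 F [ 1.5  0.2 -1.9] M [-0.04 -0.03 -0.05] w 0.0849 q6 1.62
0 x 0.06 y 0.00 z 1.00 yaw -0.11
1 x 0.06 y 0.00 z 1.00 yaw -0.00
2 x 0.06 y 0.00 z 1.00 yaw -0.00
3 x 0.06 y 0.00 z 1.00 yaw -0.00
4 x 0.03 y 0.00 z 0.61 yaw -0.00
```

View pics/w4.png

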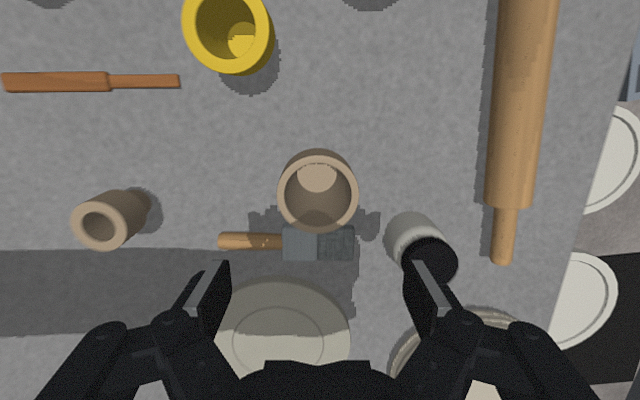

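Run:
```python
from cell import env
from h import *
im=env.get_image("wrist");m=claymask(im)
c=comp(m,(318,225));print(cv2.boundingRect(c))
p=c[:,0,:].astype(float)
P=ray(im,p,.08);C=np.array([.6465,.032]);r=np.hypot(*(P-C).T)
for zlim in [(lambda p:p[:,1]>195)]:
    s=zlim(p)&(abs(r-.034)<.004);print(s.sum(),circ(P[s],.034),circ(P[s]))
st(env)
```

```text
(277, 150, 83, 86)
115 (array([0.64753126, 0.03385283]), np.float64(0.0004988316628369565)) (array([0.6474938 , 0.03276068, 0.03313361]), np.float64(0.0002934552582968315))
t 3.05 p [0.6446 0.0265 0.1703] yaw_y -0.59 tilt 0.0085 -0.0038 F [ 0.2 -0.8 -0.4] M [0.03 0.03 0.02] w 0.0849 q6 1.62
```

Emit:
{"op": "arm_command", "data": {"steps": [{"x": 0.3, "y": 0.1, "z": 0.8, "yaw": -0.1, "claw": 85}, {"x": 0, "y": 0, "z": 0.9, "yaw": 0, "claw": 85}, {"x": 0, "y": 0, "z": 0.9, "yaw": 0, "claw": 85}, {"x": 0, "y": 0, "z": 0.9, "yaw": 0, "claw": 85}, {"x": 0, "y": 0, "z": 0.7, "yaw": 0, "claw": 85}]}}

```text
clock: 3.47
eef_pos: [0.6497, 0.028, 0.073]
tcp_rot: [2.217, 2.2, 0.019]
contact_force: [0.2, -0.3, -0.9]
gripper_width: 0.0851
```

Run:
```python
from cell import env
from h import *
im=env.get_image("side");cv2.imwrite("pics/s5.png",cv2.resize(im["color"][80:280,200:440,::-1],None,fx=3,fy=3))
plan(env,(.6475,.0333,.054))
```

```text
t 3.52 p [0.6484 0.0277 0.0695] yaw_y -0.45 tilt 0.0169 -0.0044 F [-0.8  0.5 -2.5] M [-0.07  0.11  0.01] w 0.0848 q6 1.62
0 x 0.23 y -0.05 z 0.62 yaw -0.09
```

View pics/s5.png

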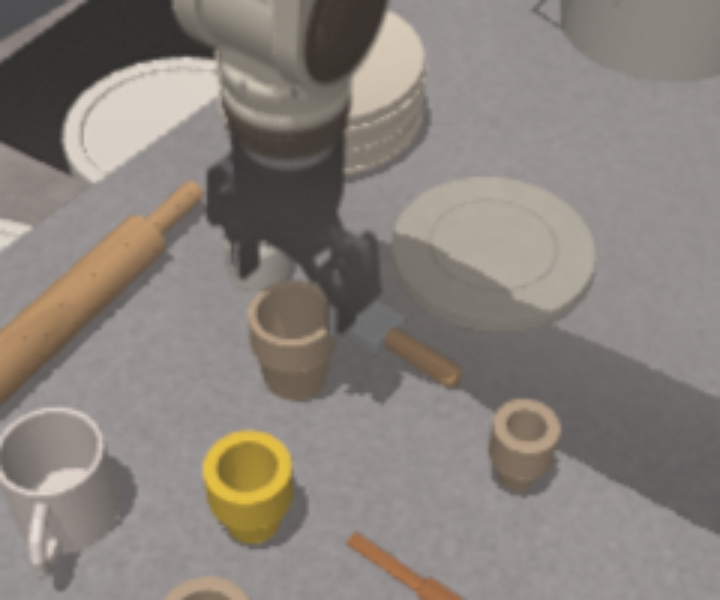

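Emit:
{"op": "arm_command", "data": {"steps": [{"x": 0, "y": 0, "z": -0.8, "yaw": -0.1, "claw": 85}, {"x": 0.1, "y": 0, "z": -1, "yaw": 0, "claw": 85}, {"x": 0, "y": 0, "z": -0.5, "yaw": 0, "claw": 85}]}}

```text
clock: 3.77
eef_pos: [0.6433, 0.027, 0.1263]
tcp_rot: [2.218, 2.212, 0.003]
contact_force: [1.5, 0.5, 0.2]
gripper_width: 0.0851
```

Run:
```python
from cell import env
from h import *
plan(env,(.6475,.0333,.054))
```

```text
t 3.77 p [0.6433 0.027  0.1263] yaw_y -0.16 tilt 0.0077 -0.0051 F [1.5 0.5 0.2] M [ 0.   -0.06 -0.05] w 0.0851 q6 1.62
0 x 0.09 y 0.05 z 1.00 yaw -0.03
1 x 0.09 y 0.05 z 1.00 yaw -0.00
2 x 0.08 y 0.04 z 0.89 yaw -0.00
```

Emit:
{"op": "arm_command", "data": {"steps": [{"x": 0.1, "y": 0.05, "z": -1, "yaw": 0, "claw": 85}, {"x": 0.1, "y": 0, "z": -1, "yaw": 0, "claw": 85}, {"x": 0, "y": 0, "z": 0, "yaw": 0, "claw": 85}]}}

```text
clock: 4.02
eef_pos: [0.6434, 0.0292, 0.1864]
tcp_rot: [2.219, 2.205, 0.009]
contact_force: [0.4, -0.1, 0.0]
gripper_width: 0.0854
```

Run:
```python
from cell import env
from h import *
plan(env,(.6475,.0333,.054))
```

```text
t 4.02 p [0.6434 0.0292 0.1864] yaw_y -0.37 tilt 0.0131 -0.0054 F [ 0.4 -0.1  0. ] M [-0.01 -0.04 -0.11] w 0.0854 q6 1.63
0 x 0.04 y 0.02 z 1.00 yaw -0.07
1 x 0.04 y 0.02 z 1.00 yaw -0.00
2 x 0.04 y 0.02 z 1.00 yaw -0.00
3 x 0.04 y 0.02 z 1.00 yaw -0.00
4 x 0.04 y 0.02 z 1.00 yaw -0.00
5 x 0.01 y 0.01 z 0.30 yaw -0.00
```

Emit:
{"op": "arm_command", "data": {"steps": [{"x": 0.1, "y": 0.05, "z": 0.5, "yaw": 0, "claw": 85}, {"x": 0.1, "y": 0, "z": 0.5, "yaw": 0, "claw": 85}, {"x": 0, "y": 0, "z": 0.5, "yaw": 0, "claw": 85}, {"x": 0, "y": 0, "z": 0.5, "yaw": 0, "claw": 85}, {"x": 0, "y": 0, "z": 0.5, "yaw": 0, "claw": 85}]}}

```text
clock: 4.43
eef_pos: [0.6464, 0.0317, 0.125]
tcp_rot: [2.219, 2.197, 0.018]
contact_force: [0.0, -0.3, 0.4]
gripper_width: 0.0849
```

Run:
```python
from cell import env
from h import *
plan(env,(.6475,.0333,.054))
```

```text
t 4.43 p [0.6464 0.0317 0.125 ] yaw_y -0.57 tilt 0.0215 -0.0052 F [ 0.  -0.3  0.4] M [-0.02  0.05 -0.03] w 0.0849 q6 1.63
0 x 0.03 y -0.01 z 1.00 yaw -0.11
1 x 0.03 y -0.01 z 1.00 yaw -0.00
2 x 0.02 y -0.01 z 0.84 yaw -0.00
```

Emit:
{"op": "arm_command", "data": {"steps": [{"x": 0, "y": 0, "z": 0, "yaw": 0, "claw": 85}]}}

```text
clock: 4.52
eef_pos: [0.6445, 0.0314, 0.1203]
tcp_rot: [2.222, 2.199, 0.011]
contact_force: [-1.0, -0.3, -0.4]
gripper_width: 0.0847
```

Run:
```python
from cell import env
from h import *
st(env)
```

```text
t 4.52 p [0.6445 0.0314 0.1203] yaw_y -0.59 tilt 0.0157 -0.0055 F [-1.  -0.3 -0.4] M [-0.03  0.11  0.07] w 0.0847 q6 1.63
```

Emit:
{"op": "arm_command", "data": {"steps": [{"x": 0, "y": 0, "z": 0, "yaw": 0, "claw": 85}, {"x": 0, "y": 0, "z": 0, "yaw": 0, "claw": 85}, {"x": 0, "y": 0, "z": 0, "yaw": 0, "claw": 85}]}}

```text
clock: 4.77
eef_pos: [0.6426, 0.0309, 0.1175]
tcp_rot: [2.225, 2.201, 0.006]
contact_force: [-0.4, 0.5, 0.6]
gripper_width: 0.0849
```

Run:
```python
from cell import env
from h import *
st(env)
```

```text
t 4.77 p [0.6426 0.0309 0.1175] yaw_y -0.63 tilt 0.0109 -0.0058 F [-0.4  0.5  0.6] M [0.02 0.01 0.06] w 0.0849 q6 1.63
```

Emit:
{"op": "arm_command", "data": {"steps": [{"x": 0, "y": 0, "z": -0.5, "yaw": 0, "claw": 85}, {"x": 0, "y": 0, "z": -0.5, "yaw": 0, "claw": 85}, {"x": 0, "y": 0, "z": 0, "yaw": 0, "claw": 85}, {"x": 0, "y": 0, "z": 0, "yaw": 0, "claw": 85}]}}

```text
clock: 5.1
eef_pos: [0.6429, 0.0311, 0.1474]
tcp_rot: [2.224, 2.199, 0.009]
contact_force: [0.3, -0.1, -0.5]
gripper_width: 0.085
```

Run:
```python
from cell import env
from h import *
st(env)
```

```text
t 5.10 p [0.6429 0.0311 0.1474] yaw_y -0.63 tilt 0.0137 -0.0056 F [ 0.3 -0.1 -0.5] M [-0.01  0.06 -0.05] w 0.0850 q6 1.63
```

Emit:
{"op": "arm_command", "data": {"steps": [{"x": 0.1, "y": 0.15, "z": 1, "yaw": -0.1, "claw": 85}, {"x": 0, "y": 0.05, "z": 1, "yaw": 0, "claw": 85}, {"x": 0, "y": 0.05, "z": 1, "yaw": 0, "claw": 85}, {"x": 0, "y": 0, "z": 0.1, "yaw": 0, "claw": 85}, {"x": 0, "y": 0, "z": 0, "yaw": 0, "claw": 85}]}}

```text
clock: 5.52
eef_pos: [0.6539, 0.0335, 0.0738]
tcp_rot: [2.209, 2.205, 0.021]
contact_force: [1.1, -0.2, -0.3]
gripper_width: 0.0852
```

Emit:
{"op": "arm_command", "data": {"steps": [{"x": 0, "y": 0.05, "z": 0, "yaw": 0, "claw": 85}, {"x": 0, "y": 0, "z": 0, "yaw": 0, "claw": 85}, {"x": 0, "y": 0, "z": 0, "yaw": 0, "claw": 85}]}}

```text
clock: 5.77
eef_pos: [0.6561, 0.0335, 0.0772]
tcp_rot: [2.208, 2.203, 0.024]
contact_force: [-0.0, -0.2, 0.2]
gripper_width: 0.0852
```

Run:
```python
from cell import env
from h import *
plan(env,(.6475,.0333,.054))
im=env.get_image("wrist");cv2.imwrite("pics/w6.png",im["color"][:,:,::-1])
```

```text
t 5.77 p [0.6561 0.0335 0.0772] yaw_y -0.11 tilt 0.0268 -0.0050 F [-0.  -0.2  0.2] M [ 0.02  0.02 -0.04] w 0.0852 q6 1.63
0 x -0.00 y -0.37 z 0.92 yaw -0.02
```

View pics/w6.png

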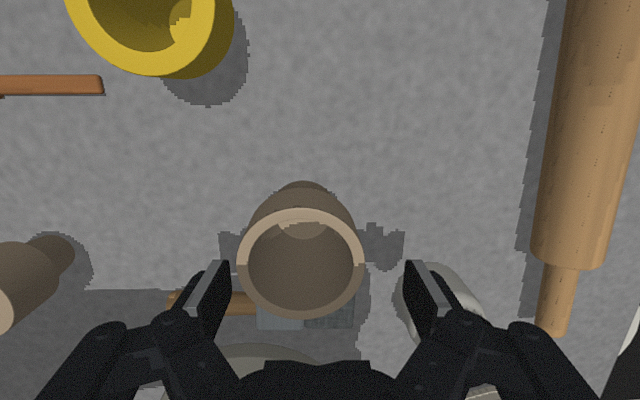

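Emit:
{"op": "arm_command", "data": {"steps": [{"x": 0, "y": -0.2, "z": 0.3, "yaw": 0, "claw": 85}, {"x": 0, "y": -0.1, "z": 0.3, "yaw": 0, "claw": 85}, {"x": 0, "y": -0.1, "z": 0.2, "yaw": 0, "claw": 85}, {"x": 0, "y": 0, "z": 0.1, "yaw": 0, "claw": 85}, {"x": 0, "y": 0, "z": 0, "yaw": 0, "claw": 85}]}}

```text
clock: 6.23
eef_pos: [0.6466, 0.0334, 0.0548]
tcp_rot: [2.206, 2.201, 0.029]
contact_force: [0.5, 0.3, -0.2]
gripper_width: 0.0853
```

Run:
```python
from cell import env
from h import *
plan(env,(.6475,.0333,.054))
print(env.get_obs()["q"].round(4),env.get_obs()["joint_velocities"].round(4))
```

```text
t 6.23 p [0.6466 0.0334 0.0548] yaw_y -0.11 tilt 0.0307 -0.0048 F [ 0.5  0.3 -0.2] M [-0.06  0.07 -0.04] w 0.0853 q6 1.63
0 x -0.00 y 0.03 z 0.03 yaw -0.02
[ 0.0545  0.2906  0.0694  1.3192 -0.0064  1.6272] [ 0.0009 -0.0077 -0.0159 -0.0014 -0.0012  0.0007]
```

Emit:
{"op": "arm_command", "data": {"steps": [{"x": 0, "y": 0, "z": 0, "yaw": 0, "claw": 85}, {"x": 0, "y": 0, "z": 0, "yaw": 0, "claw": 85}]}}

```text
clock: 6.4
eef_pos: [0.6462, 0.0334, 0.0543]
tcp_rot: [2.206, 2.202, 0.028]
contact_force: [-1.4, 0.6, 0.1]
gripper_width: 0.0848
```

Run:
```python
from cell import env
from h import *
plan(env,(.6475,.0333,.054))
print(env.get_obs()["q"].round(4),env.get_obs()["joint_velocities"].round(4))
```

```text
t 6.40 p [0.6462 0.0334 0.0543] yaw_y -0.11 tilt 0.0299 -0.0048 F [-1.4  0.6  0.1] M [-0.04  0.01 -0.01] w 0.0848 q6 1.63
0 x -0.00 y 0.05 z 0.01 yaw -0.02
[ 0.0545  0.2906  0.0685  1.3191 -0.0064  1.6272] [-0.0002 -0.     -0.0014 -0.0004  0.      0.0019]
```

Emit:
{"op": "arm_command", "data": {"steps": [{"x": 0, "y": 0, "z": -1, "yaw": 0, "claw": 85}, {"x": 0, "y": 0, "z": -1, "yaw": 0, "claw": 85}, {"x": 0, "y": 0, "z": -0.5, "yaw": 0, "claw": 85}, {"x": 0, "y": 0, "z": -0.25, "yaw": 0, "claw": 85}, {"x": 0, "y": 0, "z": -0.1, "yaw": 0, "claw": 85}]}}

```text
clock: 6.82
eef_pos: [0.6433, 0.0337, 0.1268]
tcp_rot: [2.208, 2.203, 0.024]
contact_force: [0.4, 0.3, -0.2]
gripper_width: 0.0851
```

Run:
```python
from cell import env
from h import *
st(env)
```

```text
t 6.82 p [0.6433 0.0337 0.1268] yaw_y -0.11 tilt 0.0267 -0.0050 F [ 0.4  0.3 -0.2] M [-0.01 -0.03 -0.02] w 0.0851 q6 1.63
```

Emit:
{"op": "arm_command", "data": {"steps": [{"x": 0, "y": 0, "z": 0, "yaw": 0, "claw": 85}, {"x": 0, "y": 0, "z": 0, "yaw": 0, "claw": 85}]}}

```text
clock: 6.98
eef_pos: [0.6437, 0.0337, 0.1269]
tcp_rot: [2.207, 2.203, 0.025]
contact_force: [-0.4, -0.3, 0.7]
gripper_width: 0.0852
```

Run:
```python
from cell import env
from h import *
st(env)
```

```text
t 6.98 p [0.6437 0.0337 0.1269] yaw_y -0.11 tilt 0.0277 -0.0050 F [-0.4 -0.3  0.7] M [0.06 0.1  0.02] w 0.0852 q6 1.63
```

Emit:
{"op": "arm_command", "data": {"steps": [{"x": 0, "y": -1, "z": 0, "yaw": 0, "claw": 85}, {"x": 0, "y": -1, "z": 0, "yaw": 0, "claw": 85}, {"x": 0, "y": -0.5, "z": 0, "yaw": 0, "claw": 85}, {"x": 0, "y": 0, "z": 0, "yaw": 0, "claw": 85}, {"x": 0, "y": 0, "z": 0, "yaw": 0, "claw": 85}]}}

```text
clock: 7.4
eef_pos: [0.5776, 0.0337, 0.1182]
tcp_rot: [2.211, 2.207, 0.016]
contact_force: [0.3, -0.3, -0.2]
gripper_width: 0.0851
```

Run:
```python
from cell import env
from h import *
st(env)
```

```text
t 7.40 p [0.5776 0.0337 0.1182] yaw_y -0.12 tilt 0.0198 -0.0054 F [ 0.3 -0.3 -0.2] M [ 0.    0.01 -0.  ] w 0.0851 q6 1.63
```

Emit:
{"op": "arm_command", "data": {"steps": [{"x": 0, "y": 1, "z": 0, "yaw": 0, "claw": 85}, {"x": 0, "y": 1, "z": 0, "yaw": 0, "claw": 85}, {"x": 0, "y": 0.5, "z": 0, "yaw": 0, "claw": 85}, {"x": 0, "y": 0, "z": 0, "yaw": 0, "claw": 85}, {"x": 0, "y": 0, "z": 0, "yaw": 0, "claw": 85}]}}

```text
clock: 7.82
eef_pos: [0.6436, 0.0335, 0.1157]
tcp_rot: [2.213, 2.208, 0.012]
contact_force: [-0.1, 0.1, 0.5]
gripper_width: 0.0852
```

Run:
```python
from cell import env
from h import *
st(env)
```

```text
t 7.82 p [0.6436 0.0335 0.1157] yaw_y -0.12 tilt 0.0166 -0.0056 F [-0.1  0.1  0.5] M [ 0.03 -0.02 -0.03] w 0.0852 q6 1.63
```

Emit:
{"op": "arm_command", "data": {"steps": [{"x": 0, "y": -1, "z": 0, "yaw": 0, "claw": 85}, {"x": 0, "y": -1, "z": 0, "yaw": 0, "claw": 85}, {"x": 0, "y": -0.5, "z": 0, "yaw": 0, "claw": 85}, {"x": 0, "y": 0, "z": 0, "yaw": 0, "claw": 85}, {"x": 0, "y": 0, "z": 0, "yaw": 0, "claw": 85}]}}

```text
clock: 8.23
eef_pos: [0.5775, 0.0334, 0.1103]
tcp_rot: [2.216, 2.211, 0.005]
contact_force: [0.4, 1.3, 0.2]
gripper_width: 0.0852
```

Emit:
{"op": "arm_command", "data": {"steps": [{"x": 0, "y": 1, "z": -0.1, "yaw": 0, "claw": 85}, {"x": 0, "y": 1, "z": -0.1, "yaw": 0, "claw": 85}, {"x": 0, "y": 0.5, "z": 0, "yaw": 0, "claw": 85}, {"x": 0, "y": 0, "z": 0, "yaw": 0, "claw": 85}, {"x": 0, "y": 0, "z": 0, "yaw": 0, "claw": 85}]}}

```text
clock: 8.65
eef_pos: [0.6429, 0.0333, 0.1155]
tcp_rot: [2.215, 2.211, 0.006]
contact_force: [0.2, 0.4, -0.2]
gripper_width: 0.0849
```

Run:
```python
from cell import env
from h import *
st(env)
```

```text
t 8.65 p [0.6429 0.0333 0.1155] yaw_y -0.12 tilt 0.0110 -0.0060 F [ 0.2  0.4 -0.2] M [0.04 0.02 0.01] w 0.0849 q6 1.63
```

Emit:
{"op": "arm_command", "data": {"steps": [{"x": 0, "y": 0.1, "z": 0.5, "yaw": 0, "claw": 85}, {"x": 0, "y": 0, "z": 0.5, "yaw": 0, "claw": 85}, {"x": 0, "y": 0, "z": 0.5, "yaw": 0, "claw": 85}, {"x": 0, "y": 0, "z": 0.4, "yaw": 0, "claw": 85}, {"x": 0, "y": 0, "z": 0, "yaw": 0, "claw": 85}]}}

```text
clock: 9.07
eef_pos: [0.644, 0.0329, 0.0619]
tcp_rot: [2.216, 2.212, 0.003]
contact_force: [-0.4, -0.2, -0.2]
gripper_width: 0.0851
```

Run:
```python
from cell import env
from h import *
plan(env,(.6475,.0333,.054))
```

```text
t 9.07 p [0.644  0.0329 0.0619] yaw_y -0.11 tilt 0.0090 -0.0060 F [-0.4 -0.2 -0.2] M [-0.    0.02  0.01] w 0.0851 q6 1.63
0 x 0.02 y 0.14 z 0.32 yaw -0.02
```

Emit:
{"op": "arm_command", "data": {"steps": [{"x": 0, "y": 0.15, "z": 0.3, "yaw": 0, "claw": 85}, {"x": 0, "y": 0, "z": 0, "yaw": 0, "claw": 85}, {"x": 0, "y": 0, "z": 0, "yaw": 0, "claw": 70}]}}

```text
clock: 9.32
eef_pos: [0.6468, 0.0329, 0.0527]
tcp_rot: [2.217, 2.213, 0.001]
contact_force: [-0.2, -0.9, 0.4]
gripper_width: 0.0751
```

Run:
```python
from cell import env
from h import *
plan(env,(.6475,.0333,.054))
```

```text
t 9.32 p [0.6468 0.0329 0.0527] yaw_y -0.11 tilt 0.0072 -0.0061 F [-0.2 -0.9  0.4] M [ 0.02 -0.    0.05] w 0.0751 q6 1.63
0 x 0.02 y 0.03 z -0.05 yaw -0.02
```

Emit:
{"op": "arm_command", "data": {"steps": [{"x": 0, "y": 0, "z": 0, "yaw": 0, "claw": 50}, {"x": 0, "y": 0, "z": 0, "yaw": 0, "claw": 50}, {"x": 0, "y": 0, "z": 0, "yaw": 0, "claw": 50}]}}

```text
clock: 9.57
eef_pos: [0.6475, 0.0329, 0.0541]
tcp_rot: [2.216, 2.212, 0.003]
contact_force: [-0.0, 0.2, -3.4]
gripper_width: 0.0648
```

Run:
```python
from cell import env
from h import *
plan(env,(.6475,.0333,.054))
```

```text
t 9.57 p [0.6475 0.0329 0.0541] yaw_y -0.11 tilt 0.0090 -0.0059 F [-0.   0.2 -3.4] M [-0.02  0.01  0.06] w 0.0648 q6 1.63
```

Emit:
{"op": "arm_command", "data": {"steps": [{"x": 0, "y": 0, "z": 0, "yaw": 0, "claw": 50}, {"x": 0, "y": 0, "z": 0, "yaw": 0, "claw": 50}]}}

```text
clock: 9.73
eef_pos: [0.6474, 0.033, 0.0541]
tcp_rot: [2.216, 2.212, 0.003]
contact_force: [0.1, -0.0, -3.0]
gripper_width: 0.065
```

Run:
```python
from cell import env
from h import *
st(env)
im=env.get_image("side");cv2.imwrite("pics/s7.png",cv2.resize(im["color"][130:230,240:360,::-1],None,fx=6,fy=5,interpolation=cv2.INTER_CUBIC))
im=env.get_image("wrist");cv2.imwrite("pics/w7.png",im["color"][:,:,::-1])
```

```text
t 9.73 p [0.6474 0.033  0.0541] yaw_y -0.10 tilt 0.0089 -0.0060 F [ 0.1 -0.  -3. ] M [-0.01  0.01 -0.01] w 0.0650 q6 1.63
```

View pics/s7.png

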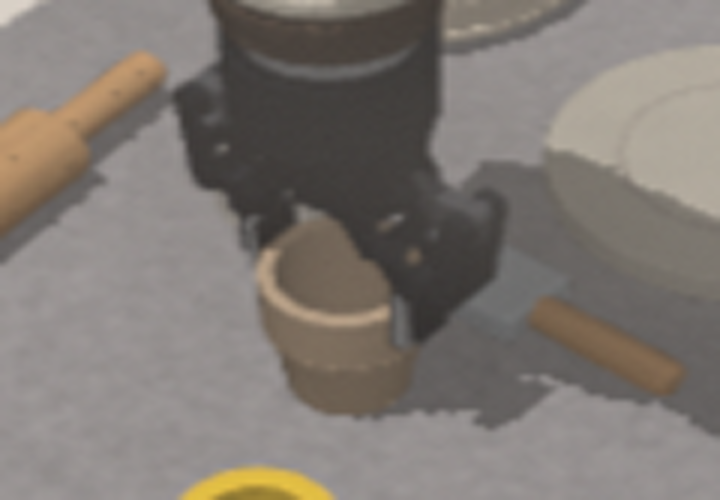

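View pics/w7.png

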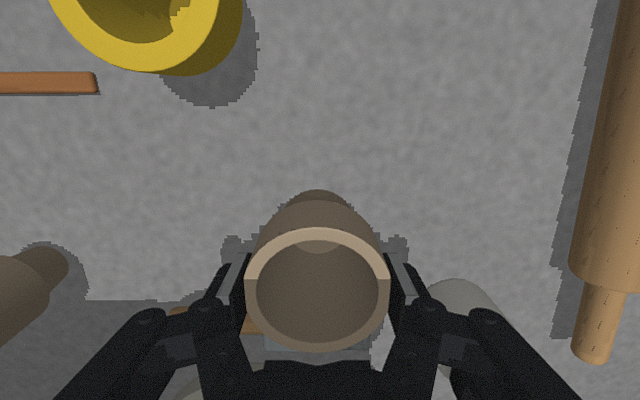

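```bash
cat >> h.py <<'E'
def inhand(env,h,r,px=(318,225),vmax=None):
    im=env.get_image("wrist");m=claymask(im)
    hsv=cv2.cvtColor(im["color"],cv2.COLOR_RGB2HSV)
    c=comp(m,px);p=c[:,0,:].astype(float)
    return im,m,p
E
python3 - <<'E'
from cell import env
from h import *
im=env.get_image("wrist")
a=im["color"].astype(int)
print([tuple(a[v,318]) for v in range(215,370,8)])
# inner mouth edge far/near : rim is brighter ring
g=a.sum(2)
bright=(g>330)&(a[:,:,0]-a[:,:,2]>25)
ys,xs=np.where(bright[215:360,235:400]);print(len(ys),ys.min()+215,ys.max()+215,xs.min()+235,xs.max()+235)
st(env)
E
```

```text
[(np.int64(93), np.int64(84), np.int64(67)), (np.int64(92), np.int64(83), np.int64(70)), (np.int64(158), np.int64(143), np.int64(119)), (np.int64(158), np.int64(142), np.int64(121)), (np.int64(107), np.int64(95), np.int64(78)), (np.int64(88), np.int64(80), np.int64(71)), (np.int64(89), np.int64(83), np.int64(70)), (np.int64(85), np.int64(79), np.int64(67)), (np.int64(87), np.int64(79), np.int64(69)), (np.int64(84), np.int64(77), np.int64(63)), (np.int64(82), np.int64(73), np.int64(60)), (np.int64(89), np.int64(81), np.int64(68)), (np.int64(85), np.int64(74), np.int64(65)), (np.int64(82), np.int64(75), np.int64(64)), (np.int64(83), np.int64(76), np.int64(67)), (np.int64(81), np.int64(71), np.int64(63)), (np.int64(104), np.int64(93), np.int64(79)), (np.int64(106), np.int64(94), np.int64(83)), (np.int64(83), np.int64(81), np.int64(80)), (np.int64(5), np.int64(13), np.int64(12))]
2338 227 279 244 389
t 9.88 p [0.6474 0.033  0.0541] yaw_y -0.10 tilt 0.0088 -0.0060 F [ 1.1  0.  -2.9] M [ 0.01 -0.04 -0.04] w 0.0650 q6 1.63
```

Run:
```python
from cell import env
from h import *
im=env.get_image("wrist");a=im["color"].astype(int);g=a.sum(2)
bright=((g>330)&(a[:,:,0]-a[:,:,2]>25))
far=[(u,np.where(bright[215:300,u])[0].min()+215-.5) for u in range(262,376,3)]
hsv=claymask(im)
near=[]
for u in range(285,352,3):
    v=330
    while a[v,u,0]-a[v,u,2]>12: v+=1
    near.append((u,v-.5))
print(near[::5])
P=ray(im,np.array(far),.08);Q=ray(im,np.array(near),.08)
for X in (P,Q,np.r_[P,Q]): print(circ(X,.034),circ(X)[0])
```

```text
[(285, 346.5), (300, 350.5), (315, 352.5), (330, 351.5), (345, 347.5)]
(array([0.64879827, 0.09590509]), np.float64(0.005361441634144324)) [0.64746335 0.03219007 0.0337704 ]
(array([ 0.64938709, -0.03330541]), np.float64(0.0035128925406212506)) [0.64757091 0.03033418 0.03223903]
(array([0.64746995, 0.03203094]), np.float64(0.0016281922038290598)) [0.64748063 0.03206086 0.03388708]
```

Emit:
{"op": "arm_command", "data": {"steps": [{"x": 0, "y": 0, "z": -0.3, "yaw": 0, "claw": 50}, {"x": 0, "y": 0, "z": -0.6, "yaw": 0, "claw": 50}, {"x": 0, "y": 0, "z": -0.8, "yaw": 0, "claw": 50}, {"x": 0, "y": 0, "z": -0.8, "yaw": 0, "claw": 50}, {"x": 0, "y": 0, "z": -0.5, "yaw": 0, "claw": 50}]}}

```text
clock: 10.35
eef_pos: [0.6443, 0.0333, 0.1291]
tcp_rot: [2.22, 2.216, -0.006]
contact_force: [1.1, -0.0, -1.3]
gripper_width: 0.065
```

Run:
```python
from cell import env
from h import *
plan(env,(.597,-.1785,.125))
```

```text
t 10.35 p [0.6443 0.0333 0.1291] yaw_y -0.11 tilt 0.0012 -0.0064 F [ 1.1 -0.  -1.3] M [-0.   -0.01  0.02] w 0.0650 q6 1.63
0 x -1.00 y -0.22 z 0.03 yaw -0.02
1 x -1.00 y -0.22 z 0.03 yaw -0.00
2 x -1.00 y -0.22 z 0.03 yaw -0.00
3 x -1.00 y -0.22 z 0.03 yaw -0.00
4 x -1.00 y -0.22 z 0.03 yaw -0.00
5 x -1.00 y -0.22 z 0.03 yaw -0.00
6 x -1.00 y -0.22 z 0.03 yaw -0.00
7 x -1.00 y -0.22 z 0.03 yaw -0.00
8 x -0.47 y -0.11 z 0.01 yaw -0.00
```

Emit:
{"op": "arm_command", "data": {"steps": [{"x": -0.5, "y": -0.1, "z": 0, "yaw": 0, "claw": 50}, {"x": -0.8, "y": -0.2, "z": 0, "yaw": 0, "claw": 50}, {"x": -1, "y": -0.2, "z": 0, "yaw": 0, "claw": 50}, {"x": -1, "y": -0.2, "z": 0, "yaw": 0, "claw": 50}, {"x": -1, "y": -0.2, "z": 0, "yaw": 0, "claw": 50}]}}

```text
clock: 10.77
eef_pos: [0.623, -0.0746, 0.135]
tcp_rot: [2.208, 2.22, 0.004]
contact_force: [-0.1, -0.2, -2.4]
gripper_width: 0.0655
```

Emit:
{"op": "arm_command", "data": {"steps": [{"x": -1, "y": -0.2, "z": 0, "yaw": 0, "claw": 50}, {"x": -1, "y": -0.2, "z": 0, "yaw": 0, "claw": 50}, {"x": -0.8, "y": -0.2, "z": 0, "yaw": 0, "claw": 50}, {"x": -0.5, "y": -0.1, "z": 0, "yaw": 0, "claw": 50}, {"x": -0.2, "y": 0, "z": 0, "yaw": 0, "claw": 50}]}}

```text
clock: 11.18
eef_pos: [0.6019, -0.1723, 0.1351]
tcp_rot: [2.213, 2.216, 0.001]
contact_force: [-0.8, 0.8, -2.5]
gripper_width: 0.0653
```

Run:
```python
from cell import env
from h import *
plan(env,(.597,-.1785,.09))
```

```text
t 11.18 p [ 0.6019 -0.1723  0.1351] yaw_y 0.08 tilt 0.0075 -0.0070 F [-0.8  0.8 -2.5] M [ 0.01 -0.02 -0.01] w 0.0653 q6 1.29
0 x -0.13 y -0.12 z 1.00 yaw 0.02
1 x -0.10 y -0.09 z 0.80 yaw -0.00
```

Emit:
{"op": "arm_command", "data": {"steps": [{"x": -0.2, "y": -0.2, "z": 0.4, "yaw": 0, "claw": 50}, {"x": -0.05, "y": 0, "z": 0.5, "yaw": 0, "claw": 50}, {"x": 0, "y": 0, "z": 0.5, "yaw": 0, "claw": 50}, {"x": 0, "y": 0, "z": 0.3, "yaw": 0, "claw": 50}, {"x": 0, "y": 0, "z": 0, "yaw": 0, "claw": 50}]}}

```text
clock: 11.6
eef_pos: [0.5976, -0.179, 0.0892]
tcp_rot: [2.214, 2.215, 0.002]
contact_force: [0.3, 0.2, -2.6]
gripper_width: 0.065
```

Run:
```python
from cell import env
from h import *
plan(env,(.597,-.1785,.09))
im=env.get_image("wrist");cv2.imwrite("pics/w8.png",im["color"][:,:,::-1])
```

```text
t 11.60 p [ 0.5976 -0.179   0.0892] yaw_y 0.03 tilt 0.0079 -0.0063 F [ 0.3  0.2 -2.6] M [-0.05 -0.01 -0.03] w 0.0650 q6 1.28
0 x 0.02 y -0.02 z -0.03 yaw 0.01
```

View pics/w8.png

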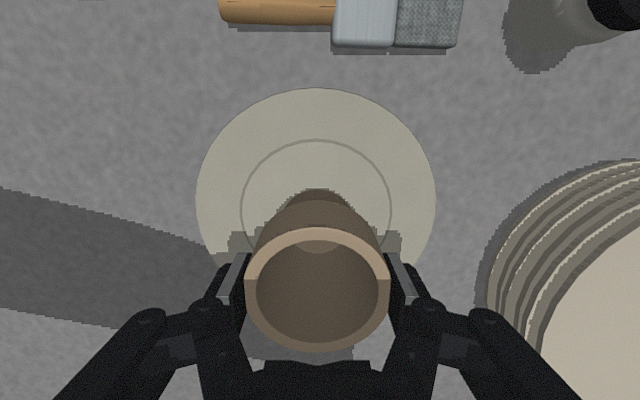

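Emit:
{"op": "arm_command", "data": {"steps": [{"x": 0, "y": 0, "z": 0.25, "yaw": 0, "claw": 50}, {"x": 0, "y": 0, "z": 0.1, "yaw": 0, "claw": 50}, {"x": 0, "y": 0, "z": 0.1, "yaw": 0, "claw": 50}]}}

```text
clock: 11.9
eef_pos: [0.5989, -0.1776, 0.0786]
tcp_rot: [2.21, 2.217, 0.003]
contact_force: [0.4, -0.3, -2.3]
gripper_width: 0.0651
```

Emit:
{"op": "arm_command", "data": {"steps": [{"x": 0, "y": 0, "z": 0.06, "yaw": 0, "claw": 50}, {"x": 0, "y": 0, "z": 0.06, "yaw": 0, "claw": 50}]}}

```text
clock: 12.07
eef_pos: [0.5992, -0.1773, 0.0754]
tcp_rot: [2.21, 2.217, 0.004]
contact_force: [1.1, 0.2, -2.7]
gripper_width: 0.0651
```

Emit:
{"op": "arm_command", "data": {"steps": [{"x": -0.06, "y": -0.1, "z": 0, "yaw": 0, "claw": 50}, {"x": 0, "y": 0, "z": 0.05, "yaw": 0, "claw": 50}, {"x": 0, "y": 0, "z": 0.05, "yaw": 0, "claw": 50}]}}

```text
clock: 12.32
eef_pos: [0.5968, -0.1789, 0.0733]
tcp_rot: [2.209, 2.217, 0.004]
contact_force: [-1.8, 1.5, 8.2]
gripper_width: 0.0649
```

Emit:
{"op": "arm_command", "data": {"steps": [{"x": 0, "y": 0, "z": 0.05, "yaw": 0, "claw": 50}]}}

```text
clock: 12.4
eef_pos: [0.5968, -0.179, 0.0733]
tcp_rot: [2.208, 2.216, 0.005]
contact_force: [-4.7, 1.8, 12.3]
gripper_width: 0.0655
```

Emit:
{"op": "arm_command", "data": {"steps": [{"x": 0, "y": 0, "z": 0, "yaw": 0, "claw": 50}, {"x": 0, "y": 0, "z": 0, "yaw": 0, "claw": 85}, {"x": 0, "y": 0, "z": 0, "yaw": 0, "claw": 85}, {"x": 0, "y": 0, "z": 0, "yaw": 0, "claw": 85}, {"x": 0, "y": 0, "z": 0, "yaw": 0, "claw": 85}]}}

```text
clock: 12.82
eef_pos: [0.5978, -0.1796, 0.0753]
tcp_rot: [2.207, 2.213, 0.008]
contact_force: [-0.0, -0.6, 0.3]
gripper_width: 0.085
```

Run:
```python
from cell import env
from h import *
st(env)
im=env.get_image("wrist");cv2.imwrite("pics/w9.png",im["color"][:,:,::-1])
```

```text
t 12.82 p [ 0.5978 -0.1796  0.0753] yaw_y 0.17 tilt 0.0152 -0.0079 F [-0.  -0.6  0.3] M [ 0.09 -0.04  0.06] w 0.0850 q6 1.28
```

View pics/w9.png

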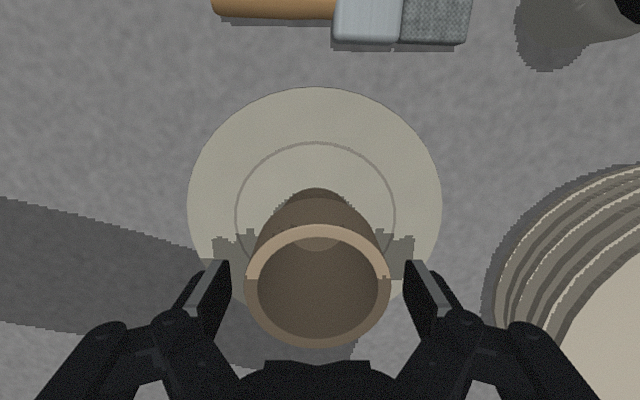

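Emit:
{"op": "arm_command", "data": {"steps": [{"x": 0, "y": 0, "z": -0.5, "yaw": 0, "claw": 85}, {"x": 0, "y": 0, "z": -0.8, "yaw": 0, "claw": 85}, {"x": 0, "y": 0, "z": -1, "yaw": 0, "claw": 85}, {"x": 0, "y": 0, "z": -1, "yaw": 0, "claw": 85}, {"x": 0.7, "y": -0.1, "z": -0.8, "yaw": 0, "claw": 85}]}}

```text
clock: 13.28
eef_pos: [0.5912, -0.1622, 0.1785]
tcp_rot: [2.214, 2.216, 0.001]
contact_force: [-0.1, 0.8, -0.4]
gripper_width: 0.0843
```

Emit:
{"op": "arm_command", "data": {"steps": [{"x": 1, "y": -0.1, "z": -0.4, "yaw": 0, "claw": 85}, {"x": 1, "y": -0.2, "z": 0, "yaw": 0, "claw": 85}, {"x": 0.6, "y": -0.2, "z": 0, "yaw": 0, "claw": 85}, {"x": 0.2, "y": 0, "z": 0, "yaw": 0, "claw": 85}, {"x": 0, "y": 0, "z": 0, "yaw": 0, "claw": 85}]}}

```text
clock: 13.7
eef_pos: [0.5801, -0.0888, 0.2007]
tcp_rot: [2.207, 2.208, 0.013]
contact_force: [0.1, 0.3, 0.5]
gripper_width: 0.085
```

Run:
```python
from cell import env
from h import *
st(env)
im=env.get_image("wrist");cv2.imwrite("pics/w10.png",im["color"][:,:,::-1])
print("Lpred",proj(im,(.597,-.18,.1)))
```

```text
t 13.70 p [ 0.5801 -0.0888  0.2007] yaw_y 0.04 tilt 0.0201 -0.0081 F [0.1 0.3 0.5] M [ 0.    0.06 -0.06] w 0.0850 q6 1.42
Lpred [331.99133944 289.78961467]
```

View pics/w10.png

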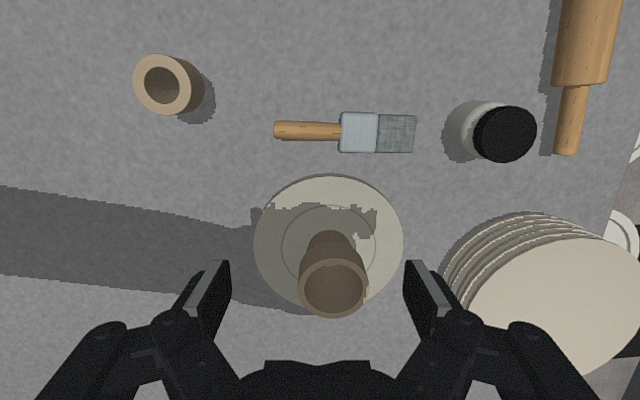

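```bash
cat >> h.py <<'E'
def rimdark(im,C,h,r):
    """rim circle from all contour points near expected radius"""
    a=im["color"].astype(int)
    m=((a[:,:,0]-a[:,:,2])>14).astype(np.uint8)*255
    m=cv2.morphologyEx(m,cv2.MORPH_OPEN,np.ones((3,3)))
    c=comp(m,tuple(float(x) for x in proj(im,(*C,h))))
    p=c[:,0,:].astype(float);P=ray(im,p,h);C=np.array(C)
    d=np.hypot(*(P-C).T);s=abs(d-r)<.004
    s&=(P[:,1]<C[1]+.2*r)   # part away from the foot
    f=lambda q,rr=r:np.hypot(*(P[s]-q[:2]).T)-(rr if len(q)==2 else q[2])
    x=least_squares(f,C).x;y=least_squares(f,[*C,r]).x
    return s.sum(),x.round(4),y.round(4)
E
python3 - <<'E'
from cell import env
from h import *
im=env.get_image("wrist")
print(rimdark(im,(.597,-.18),.1,.034),rimdark(im,(.453,.001),.066,.0245))
E
```

```text
(np.int64(101), array([ 0.5984, -0.1781]), array([ 0.5984, -0.1784,  0.0337])) (np.int64(114), array([0.4536, 0.0012]), array([0.4536, 0.0015, 0.0247]))
```

Emit:
{"op": "arm_command", "data": {"steps": [{"x": 0.5, "y": -0.1, "z": 0, "yaw": 0, "claw": 85}, {"x": 1, "y": -0.15, "z": 0, "yaw": 0, "claw": 85}, {"x": 1, "y": -0.15, "z": 0, "yaw": 0, "claw": 85}, {"x": 1, "y": -0.15, "z": 0, "yaw": 0, "claw": 85}, {"x": 1, "y": -0.15, "z": 0, "yaw": 0, "claw": 85}]}}

```text
clock: 14.22
eef_pos: [0.563, 0.0195, 0.1964]
tcp_rot: [2.222, 2.195, 0.007]
contact_force: [-0.1, 0.3, -0.4]
gripper_width: 0.0846
```

Emit:
{"op": "arm_command", "data": {"steps": [{"x": 1, "y": -0.15, "z": 0, "yaw": 0, "claw": 85}, {"x": 1, "y": -0.15, "z": 0, "yaw": 0, "claw": 85}, {"x": 1, "y": -0.15, "z": 0, "yaw": 0, "claw": 85}, {"x": 1, "y": -0.15, "z": 0, "yaw": 0, "claw": 85}, {"x": 1, "y": -0.15, "z": 0, "yaw": 0, "claw": 85}]}}

```text
clock: 14.63
eef_pos: [0.5446, 0.1485, 0.1928]
tcp_rot: [2.23, 2.19, 0.002]
contact_force: [0.2, -0.2, 0.3]
gripper_width: 0.0852
```

Emit:
{"op": "arm_command", "data": {"steps": [{"x": 1, "y": -0.15, "z": 0, "yaw": 0, "claw": 85}, {"x": 1, "y": -0.15, "z": 0, "yaw": 0, "claw": 85}, {"x": 0.6, "y": -0.1, "z": 0, "yaw": 0, "claw": 85}, {"x": 0.2, "y": 0, "z": 0, "yaw": 0, "claw": 85}, {"x": 0, "y": 0, "z": 0, "yaw": 0, "claw": 85}]}}

```text
clock: 15.05
eef_pos: [0.5346, 0.2247, 0.1893]
tcp_rot: [2.231, 2.192, -0.004]
contact_force: [1.1, -0.1, 0.3]
gripper_width: 0.0848
```

Run:
```python
from cell import env
from h import *
plan(env,(.526,.262,.15))
im=env.get_image("wrist");cv2.imwrite("pics/w11.png",im["color"][:,:,::-1])
print(rimdark(im,(.526,.262),.072,.031))
```

```text
t 15.05 p [0.5346 0.2247 0.1893] yaw_y -1.03 tilt 0.0079 -0.0119 F [ 1.1 -0.1  0.3] M [ 0.01 -0.01  0.  ] w 0.0848 q6 1.99
0 x 0.97 y -0.25 z 1.00 yaw -0.21
1 x 0.54 y -0.13 z 0.55 yaw -0.00
(np.int64(113), array([0.5268, 0.2624]), array([0.5268, 0.2617, 0.0304]))
```

View pics/w11.png

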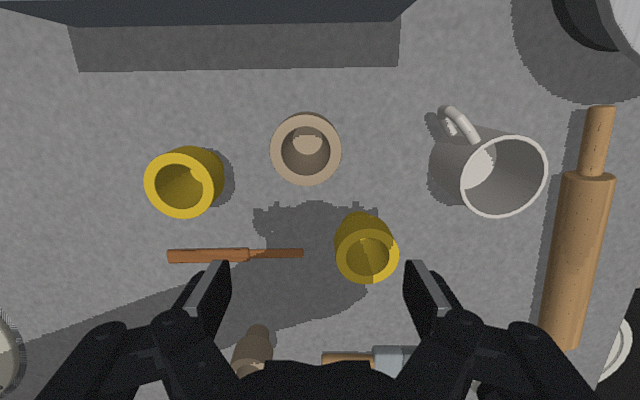

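Emit:
{"op": "arm_command", "data": {"steps": [{"x": 0.5, "y": -0.1, "z": 0.3, "yaw": -0.2, "claw": 85}, {"x": 0.7, "y": -0.1, "z": 0.5, "yaw": 0, "claw": 85}, {"x": 0.3, "y": 0, "z": 0.5, "yaw": 0, "claw": 85}, {"x": 0.1, "y": 0, "z": 0.5, "yaw": 0, "claw": 85}, {"x": 0, "y": 0, "z": 0.2, "yaw": 0, "claw": 85}]}}

```text
clock: 15.52
eef_pos: [0.5321, 0.2616, 0.1363]
tcp_rot: [2.215, 2.206, -0.003]
contact_force: [0.2, -0.2, -0.9]
gripper_width: 0.085
```

Run:
```python
from cell import env
from h import *
im=env.get_image("wrist");cv2.imwrite("pics/w12.png",im["color"][:,:,::-1])
print(rimdark(im,(.526,.262),.072,.031))
plan(env,(.5265,.262,.046))
```

```text
(np.int64(126), array([0.5268, 0.2631]), array([0.5268, 0.2624, 0.0304]))
t 15.57 p [0.5319 0.2612 0.1358] yaw_y -0.24 tilt 0.0087 -0.0126 F [ 0.4 -0.6 -1.5] M [ 0.03 -0.03 -0.05] w 0.0850 q6 2.04
0 x 0.02 y -0.07 z 1.00 yaw -0.05
1 x 0.02 y -0.07 z 1.00 yaw -0.00
2 x 0.02 y -0.07 z 1.00 yaw -0.00
3 x 0.01 y -0.04 z 0.59 yaw -0.00
```

View pics/w12.png

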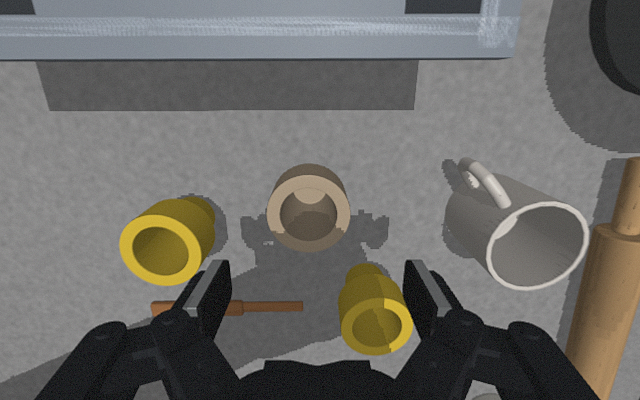

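Emit:
{"op": "arm_command", "data": {"steps": [{"x": 0, "y": -0.2, "z": 0.5, "yaw": 0, "claw": 85}, {"x": 0.05, "y": 0, "z": 0.6, "yaw": 0, "claw": 85}, {"x": 0.05, "y": 0, "z": 0.6, "yaw": 0, "claw": 85}, {"x": 0, "y": 0, "z": 0.6, "yaw": 0, "claw": 85}, {"x": 0, "y": 0, "z": 0.5, "yaw": 0, "claw": 85}]}}

```text
clock: 15.98
eef_pos: [0.5297, 0.2602, 0.0664]
tcp_rot: [2.217, 2.202, 0.002]
contact_force: [-0.0, -0.3, -0.3]
gripper_width: 0.0849
```

Run:
```python
from cell import env
from h import *
plan(env,(.527,.2625,.046))
```

```text
t 15.98 p [0.5297 0.2602 0.0664] yaw_y -0.38 tilt 0.0133 -0.0112 F [-0.  -0.3 -0.3] M [0.   0.02 0.03] w 0.0849 q6 2.04
0 x 0.10 y -0.12 z 0.81 yaw -0.08
```

Emit:
{"op": "arm_command", "data": {"steps": [{"x": 0.1, "y": -0.1, "z": 0.4, "yaw": -0.1, "claw": 85}, {"x": 0.1, "y": -0.1, "z": 0.25, "yaw": 0, "claw": 85}, {"x": 0, "y": 0, "z": 0, "yaw": 0, "claw": 85}]}}

```text
clock: 16.23
eef_pos: [0.524, 0.2636, 0.0465]
tcp_rot: [2.208, 2.211, -0.003]
contact_force: [0.1, -0.5, 0.8]
gripper_width: 0.0848
```

Run:
```python
from cell import env
from h import *
plan(env,(.527,.2625,.046))
```

```text
t 16.23 p [0.524  0.2636 0.0465] yaw_y 0.08 tilt 0.0104 -0.0128 F [ 0.1 -0.5  0.8] M [ 0.01  0.04 -0.01] w 0.0848 q6 2.04
0 x -0.04 y 0.12 z 0.02 yaw 0.02
```

Emit:
{"op": "arm_command", "data": {"steps": [{"x": 0, "y": 0.1, "z": 0, "yaw": 0, "claw": 85}, {"x": 0, "y": 0, "z": 0, "yaw": 0, "claw": 75}, {"x": 0, "y": 0, "z": 0, "yaw": 0, "claw": 66}, {"x": 0, "y": 0, "z": 0, "yaw": 0, "claw": 45}]}}

```text
clock: 16.57
eef_pos: [0.5274, 0.2642, 0.049]
tcp_rot: [2.207, 2.211, 0.001]
contact_force: [-0.4, -0.6, -1.5]
gripper_width: 0.0596
```

Emit:
{"op": "arm_command", "data": {"steps": [{"x": 0, "y": 0, "z": 0, "yaw": 0, "claw": 45}, {"x": 0, "y": 0, "z": 0, "yaw": 0, "claw": 45}, {"x": 0, "y": 0, "z": 0, "yaw": 0, "claw": 45}]}}

```text
clock: 16.82
eef_pos: [0.528, 0.2645, 0.0501]
tcp_rot: [2.207, 2.211, 0.004]
contact_force: [0.2, 0.3, -1.9]
gripper_width: 0.0594
```

Run:
```python
from cell import env
from h import *
st(env)
im=env.get_image("wrist");cv2.imwrite("pics/w13.png",im["color"][:,:,::-1])
im=env.get_image("side");cv2.imwrite("pics/s13.png",cv2.resize(im["color"][220:340,200:340,::-1],None,fx=5,fy=4.5,interpolation=cv2.INTER_CUBIC))
```

```text
t 16.82 p [0.528  0.2645 0.0501] yaw_y 0.10 tilt 0.0141 -0.0108 F [ 0.2  0.3 -1.9] M [0.02 0.04 0.  ] w 0.0594 q6 2.04
```

View pics/w13.png

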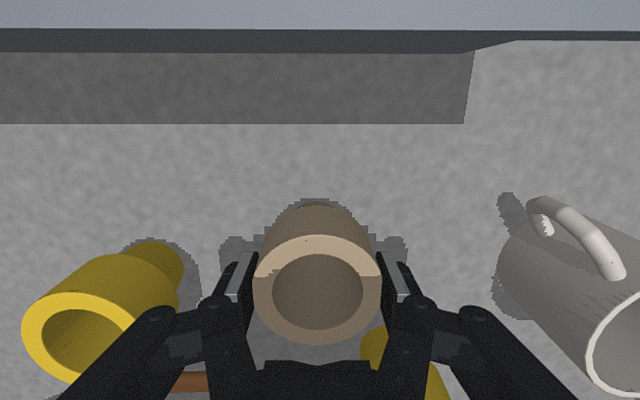

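View pics/s13.png

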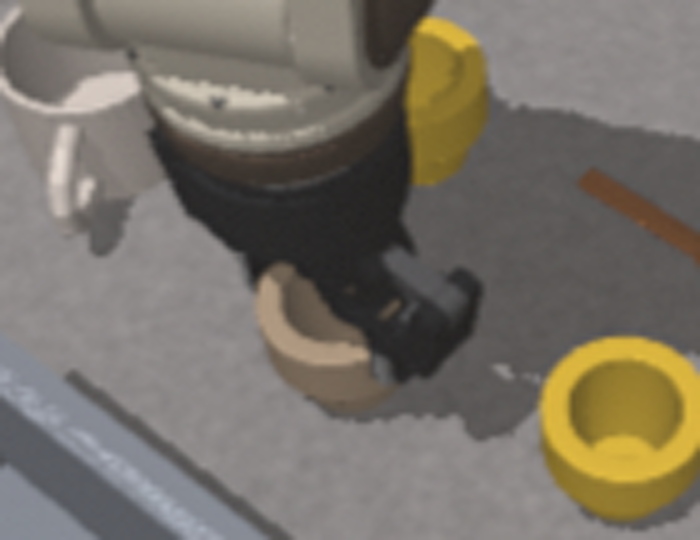

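```bash
cat >> h.py <<'E'
def handrim(env,h,r,u0,u1,v0,v1):
    im=env.get_image("wrist");a=im["color"].astype(int);g=a.sum(2)
    cl=a[:,:,0]-a[:,:,2]>12
    br=(g>320)&(a[:,:,0]-a[:,:,2]>25)
    far=[];near=[]
    for u in range(u0,u1,3):
        w=np.where(br[v0:v1,u])[0]
        if len(w):far.append((u,w.min()+v0-.5))
    for u in range(u0+25,u1-25,3):
        v=v1
        while cl[v,u]:v+=1
        near.append((u,v-.5))
    out=[]
    P=ray(im,np.array(far+near),h)
    f=lambda q:np.hypot(*(P-q[:2]).T)-(r if len(q)==2 else q[2])
    c=P.mean(0);x=least_squares(f,c);y=least_squares(f,[*c,r])
    print("rim",x.x.round(4),"rms %.4f"%np.sqrt(np.mean(x.fun**2)),y.x.round(4),"far mid",far[len(far)//2],"near mid",near[len(near)//2],len(far),len(near))
    return x.x
E
python3 - <<'E'
from cell import env
from h import *
for h in (.072,.075): handrim(env,h,.031,266,370,220,320)
st(env)
E
```

```text
rim [0.5282 0.2614] rms 0.0002 [0.5282 0.2614 0.031 ] far mid (317, np.float64(233.5)) near mid (318, 344.5) 35 18
rim [0.5281 0.2634] rms 0.0007 [0.5281 0.2636 0.0302] far mid (317, np.float64(233.5)) near mid (318, 345.5) 35 18
t 17.02 p [0.5278 0.2644 0.0499] yaw_y 0.10 tilt 0.0137 -0.0110 F [-0.1  0.2 -2.7] M [0.04 0.02 0.03] w 0.0601 q6 2.04
```

Emit:
{"op": "arm_command", "data": {"steps": [{"x": 0, "y": 0, "z": -0.3, "yaw": 0, "claw": 45}, {"x": 0, "y": 0, "z": -0.7, "yaw": 0, "claw": 45}, {"x": 0, "y": 0, "z": -0.9, "yaw": 0, "claw": 45}, {"x": 0, "y": 0, "z": -0.9, "yaw": 0, "claw": 45}, {"x": -0.5, "y": 0, "z": -0.9, "yaw": 0, "claw": 45}]}}

```text
clock: 17.43
eef_pos: [0.5234, 0.2526, 0.1407]
tcp_rot: [2.208, 2.215, -0.013]
contact_force: [-0.0, -0.4, -2.2]
gripper_width: 0.0596
```

Emit:
{"op": "arm_command", "data": {"steps": [{"x": -0.8, "y": 0.15, "z": -0.9, "yaw": 0, "claw": 45}, {"x": -1, "y": 0.15, "z": -0.6, "yaw": 0, "claw": 45}, {"x": -1, "y": 0.15, "z": -0.2, "yaw": 0, "claw": 45}, {"x": -1, "y": 0.15, "z": 0, "yaw": 0, "claw": 45}, {"x": -1, "y": 0.15, "z": 0, "yaw": 0, "claw": 45}]}}

```text
clock: 17.85
eef_pos: [0.5436, 0.1326, 0.1966]
tcp_rot: [2.198, 2.219, 0.002]
contact_force: [0.9, 0.3, -2.4]
gripper_width: 0.0595
```

Run:
```python
from cell import env
from h import *
plan(env,(.5966,-.177,.185))
```

```text
t 17.85 p [0.5436 0.1326 0.1966] yaw_y 0.55 tilt 0.0133 -0.0117 F [ 0.9  0.3 -2.4] M [-0.05 -0.02  0.06] w 0.0595 q6 1.81
0 x -1.00 y 0.16 z 0.05 yaw 0.11
1 x -1.00 y 0.17 z 0.05 yaw -0.00
2 x -1.00 y 0.17 z 0.05 yaw -0.00
3 x -1.00 y 0.17 z 0.05 yaw -0.00
4 x -1.00 y 0.17 z 0.05 yaw -0.00
5 x -1.00 y 0.17 z 0.05 yaw -0.00
6 x -1.00 y 0.17 z 0.05 yaw -0.00
7 x -1.00 y 0.17 z 0.05 yaw -0.00
8 x -1.00 y 0.17 z 0.05 yaw -0.00
9 x -1.00 y 0.17 z 0.05 yaw -0.00
10 x -1.00 y 0.17 z 0.05 yaw -0.00
11 x -1.00 y 0.17 z 0.05 yaw -0.00
12 x -0.38 y 0.06 z 0.02 yaw -0.00
```

Emit:
{"op": "arm_command", "data": {"steps": [{"x": -1, "y": 0.15, "z": 0, "yaw": 0.1, "claw": 45}, {"x": -1, "y": 0.15, "z": 0, "yaw": 0, "claw": 45}, {"x": -1, "y": 0.15, "z": 0, "yaw": 0, "claw": 45}, {"x": -1, "y": 0.15, "z": 0, "yaw": 0, "claw": 45}, {"x": -1, "y": 0.15, "z": 0, "yaw": 0, "claw": 45}]}}

```text
clock: 18.27
eef_pos: [0.5629, 0.0016, 0.2029]
tcp_rot: [2.206, 2.208, 0.007]
contact_force: [0.6, -0.5, -1.8]
gripper_width: 0.0593
```

Emit:
{"op": "arm_command", "data": {"steps": [{"x": -1, "y": 0.15, "z": 0, "yaw": 0, "claw": 45}, {"x": -1, "y": 0.15, "z": 0, "yaw": 0, "claw": 45}, {"x": -1, "y": 0.15, "z": 0, "yaw": 0, "claw": 45}, {"x": -1, "y": 0.15, "z": 0, "yaw": 0, "claw": 45}, {"x": -0.7, "y": 0.1, "z": 0, "yaw": 0, "claw": 45}]}}

```text
clock: 18.68
eef_pos: [0.5802, -0.1233, 0.208]
tcp_rot: [2.205, 2.205, 0.009]
contact_force: [-0.7, -0.8, -2.7]
gripper_width: 0.0593
```

Run:
```python
from cell import env
from h import *
plan(env,(.5966,-.177,.185))
```

```text
t 18.68 p [ 0.5802 -0.1233  0.208 ] yaw_y 0.00 tilt 0.0202 -0.0119 F [-0.7 -0.8 -2.7] M [0.   0.01 0.01] w 0.0593 q6 1.36
0 x -1.00 y 0.30 z 0.45 yaw 0.00
1 x -1.00 y 0.30 z 0.45 yaw -0.00
2 x -0.14 y 0.04 z 0.06 yaw -0.00
```

Emit:
{"op": "arm_command", "data": {"steps": [{"x": -0.8, "y": 0.2, "z": 0.1, "yaw": 0, "claw": 45}, {"x": -0.6, "y": 0.15, "z": 0.2, "yaw": 0, "claw": 45}, {"x": -0.3, "y": 0.1, "z": 0.3, "yaw": 0, "claw": 45}, {"x": 0, "y": 0, "z": 0.2, "yaw": 0, "claw": 45}, {"x": 0, "y": 0, "z": 0, "yaw": 0, "claw": 45}]}}

```text
clock: 19.1
eef_pos: [0.5922, -0.1719, 0.1886]
tcp_rot: [2.21, 2.2, 0.01]
contact_force: [0.2, 0.1, -1.8]
gripper_width: 0.0596
```

Run:
```python
from cell import env
from h import *
plan(env,(.5966,-.177,.185))
for n,(x,y) in dict(scene=(220,60),side=(290,60)).items():
    im=env.get_image(n);cv2.imwrite(f"pics/{n}14.png",cv2.resize(im["color"][y:y+130,x:x+160,::-1],None,fx=4.5,fy=4.5,interpolation=cv2.INTER_CUBIC))
im=env.get_image("wrist");cv2.imwrite("pics/w14.png",im["color"][:,:,::-1])
```

```text
t 19.10 p [ 0.5922 -0.1719  0.1886] yaw_y -0.26 tilt 0.0209 -0.0124 F [ 0.2  0.1 -1.8] M [0.06 0.04 0.07] w 0.0596 q6 1.30
0 x -0.20 y 0.17 z 0.15 yaw -0.05
```

View pics/scene14.png

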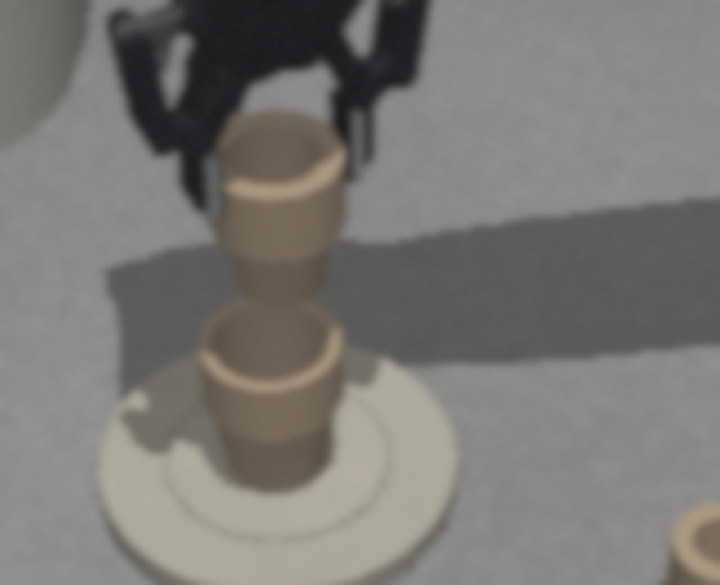

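View pics/side14.png

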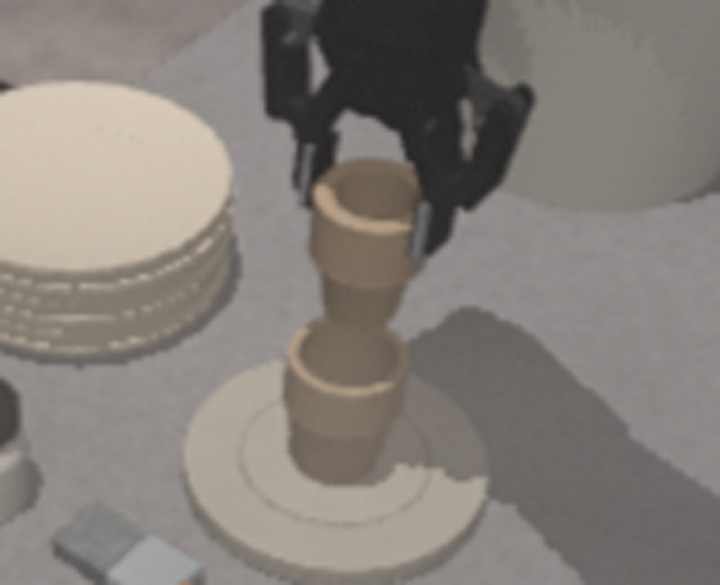

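View pics/w14.png

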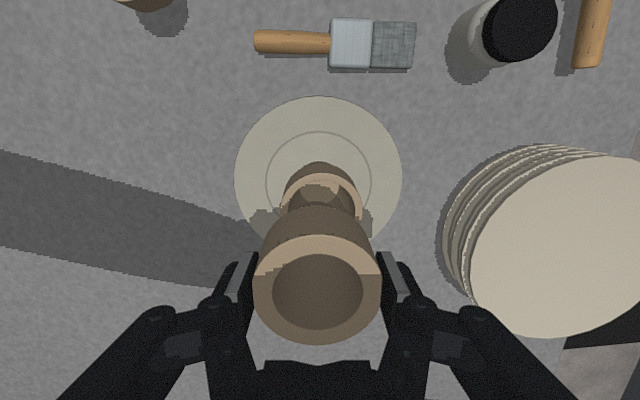

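Emit:
{"op": "arm_command", "data": {"steps": [{"x": -0.2, "y": 0.2, "z": 0.4, "yaw": 0, "claw": 45}, {"x": 0, "y": 0, "z": 0.4, "yaw": 0, "claw": 45}, {"x": 0, "y": 0, "z": 0.2, "yaw": 0, "claw": 45}, {"x": 0, "y": 0, "z": 0, "yaw": 0, "claw": 45}]}}

```text
clock: 19.58
eef_pos: [0.5991, -0.1745, 0.1638]
tcp_rot: [2.203, 2.203, 0.012]
contact_force: [-0.4, 1.1, -2.3]
gripper_width: 0.0597
```

```bash
cat >> h.py <<'E'
def axes(im,zs,name=""):
    """clay silhouette centre columns (perpendicular to vertical axis) at rows"""
    a=im["color"].astype(int);m=(a[:,:,0]-a[:,:,2])>24
    return m
E
python3 - <<'E'
from cell import env
from h import *
plan(env,(.5966,-.177,.15))
for n,(x,y) in dict(scene=(220,60),side=(290,60)).items():
    im=env.get_image(n);cv2.imwrite(f"pics/{n}15.png",cv2.resize(im["color"][y:y+130,x:x+160,::-1],None,fx=4.5,fy=4.5,interpolation=cv2.INTER_CUBIC))
    a=im["color"].astype(int);m=(a[:,:,0]-a[:,:,2])
    C=proj(im,(.597,-.18,.1));T=proj(im,(.597,-.18,.2));print(n,C,T)
    for v in range(int(C[1])-45,int(C[1])+38,4):
        uc=C[0]+(T[0]-C[0])*(v-C[1])/(T[1]-C[1])
        row=m[v,int(uc)-25:int(uc)+26]>23
        w=np.where(row)[0]
        if len(w): print(v,"pred %.1f"%uc,w.min()+int(uc)-25,w.max()+int(uc)-25,"mid %.1f"%((w.min()+w.max())/2+int(uc)-25),len(w))
E
```

```text
t 19.58 p [ 0.5991 -0.1745  0.1638] yaw_y 0.01 tilt 0.0243 -0.0130 F [-0.4  1.1 -2.3] M [ 0.05 -0.03 -0.02] w 0.0597 q6 1.29
0 x -0.09 y -0.11 z 0.55 yaw 0.00
scene [279.76998013 134.98213632] [277.2247724   97.54749417]
97 pred 277.2 270 286 mid 278.0 17
101 pred 277.5 268 291 mid 279.5 22
105 pred 277.7 272 293 mid 282.5 21
109 pred 278.0 268 292 mid 280.0 25
113 pred 278.3 268 291 mid 279.5 24
117 pred 278.5 268 291 mid 279.5 24
121 pred 278.8 267 290 mid 278.5 24
125 pred 279.1 269 287 mid 278.0 19
129 pred 279.4 274 290 mid 282.0 10
133 pred 279.6 266 295 mid 280.5 15
137 pred 279.9 266 295 mid 280.5 26
141 pred 280.2 265 294 mid 279.5 30
145 pred 280.5 267 293 mid 280.0 27
149 pred 280.7 268 293 mid 280.5 26
153 pred 281.0 269 291 mid 280.0 23
157 pred 281.3 273 288 mid 280.5 16
161 pred 281.5 274 286 mid 280.0 11
165 pred 281.8 276 288 mid 282.0 13
side [366.90031145 137.79060183] [371.56742741 104.55047588]
104 pred 371.6 362 376 mid 369.0 15
108 pred 371.1 357 377 mid 367.0 21
112 pred 370.5 357 376 mid 366.5 20
116 pred 370.0 357 377 mid 367.0 21
120 pred 369.4 357 376 mid 366.5 20
124 pred 368.8 357 376 mid 366.5 20
128 pred 368.3 360 376 mid 368.0 17
132 pred 367.7 364 372 mid 368.0 7
136 pred 367.2 354 378 mid 366.0 7
140 pred 366.6 354 379 mid 366.5 16
144 pred 366.0 355 378 mid 366.5 17
148 pred 365.5 355 375 mid 365.0 19
152 pred 364.9 355 372 mid 363.5 18
156 pred 364.3 360 372 mid 366.0 12
```

View pics/scene15.png

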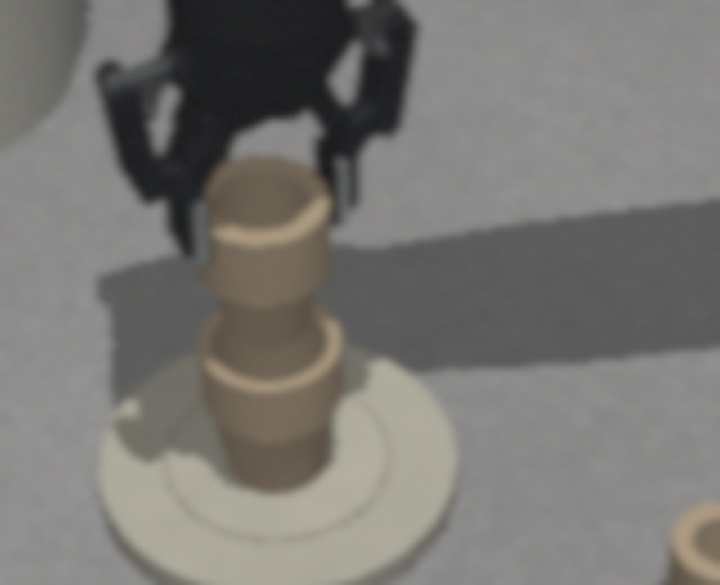

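View pics/side15.png

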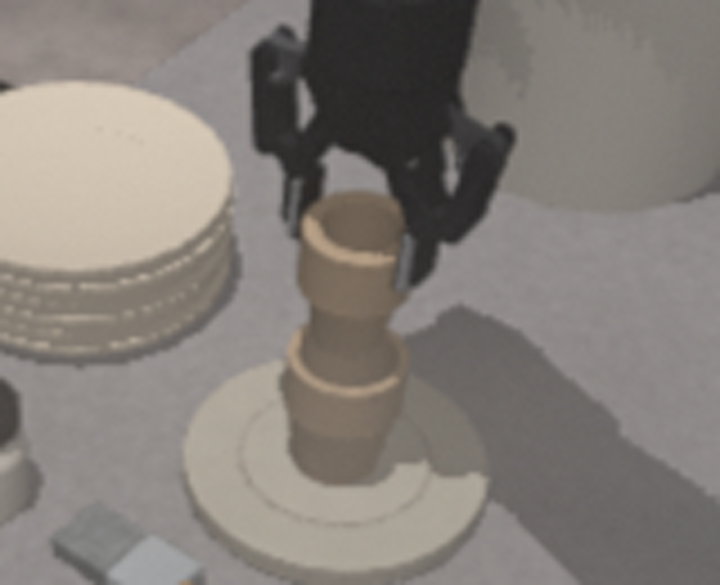

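Emit:
{"op": "arm_command", "data": {"steps": [{"x": -0.1, "y": -0.1, "z": 0, "yaw": 0, "claw": 45}, {"x": 0, "y": 0, "z": 0, "yaw": 0, "claw": 45}, {"x": 0, "y": 0, "z": 0, "yaw": 0, "claw": 45}]}}

```text
clock: 19.93
eef_pos: [0.5965, -0.1772, 0.1657]
tcp_rot: [2.202, 2.202, 0.014]
contact_force: [0.3, -0.2, -2.6]
gripper_width: 0.0593
```

Run:
```python
from cell import env
from h import *
plan(env,(.5966,-.177,.15))
```

```text
t 19.93 p [ 0.5965 -0.1772  0.1657] yaw_y 0.02 tilt 0.0258 -0.0134 F [ 0.3 -0.2 -2.6] M [ 0.04  0.03 -0.  ] w 0.0593 q6 1.28
0 x 0.02 y -0.01 z 0.63 yaw 0.00
```

Run:
```python
from cell import env
from h import *
st(env)
for n in ("scene","side"):
    im=env.get_image(n)
    a=cv2.resize(im["color"],None,fx=4,fy=4,interpolation=cv2.INTER_LINEAR).astype(int);m=(a[:,:,0]-a[:,:,2])
    def mids(z0,z1,half):
        out=[]
        for z in np.linspace(z0,z1,8):
            C=proj(im,(.597,-.18,z));v=int(C[1]*4+2);u=int(C[0]*4)
            hw=half
            w=np.where(m[v,u-hw:u+hw]>24)[0]
            if len(w): out.append(((w.min()+w.max())/2+u-hw-1.5)/4-C[0])
        return np.round(out,1)
    print(n,"L band",mids(.07,.09,72),"M foot?",mids(.125,.14,60),"M band",mids(.155,.17,64))
```

```text
t 19.93 p [ 0.5965 -0.1772  0.1657] yaw_y 0.02 tilt 0.0258 -0.0134 F [ 0.3 -0.2 -2.6] M [ 0.04  0.03 -0.  ] w 0.0593 q6 1.28
scene L band [-0.1 -0.4 -0.3 -0.6 -0.7 -0.8 -0.6 -0.3] M foot? [-0.3 -0.5 -0.1 -0.  -0.2 -0.   0.1 -0. ] M band [1.2 1.3 1.6 1.7 1.7 1.5 1.  1.1]
side L band [-0.3  1.   1.   1.1  1.   0.6  0.  -0.3] M foot? [2.8 2.8 1.8 1.6 1.2 1.1 1.4 0.8] M band [-1.5 -1.3 -1.3 -1.3 -1.3 -1.  -0.7 -1.2]
```

Run:
```python
from cell import env
from h import *
o,R=st(env)
im=env.get_image("wrist");cv2.imwrite("pics/w16.png",im["color"][150:370,220:420][:,:,::-1].repeat(3,0).repeat(3,1)[:600])
handrim(env,o["eef_pos"][2]+.0221,.031,266,370,205,320)
```

```text
t 20.03 p [ 0.5966 -0.1772  0.1658] yaw_y 0.02 tilt 0.0259 -0.0135 F [ 0.2  0.  -1.9] M [0.02 0.08 0.01] w 0.0594 q6 1.28
rim [ 0.5964 -0.1781] rms 0.0053 [ 0.5964 -0.1785  0.0324] far mid (317, np.float64(233.5)) near mid (318, 344.5) 35 18
```

View pics/w16.png

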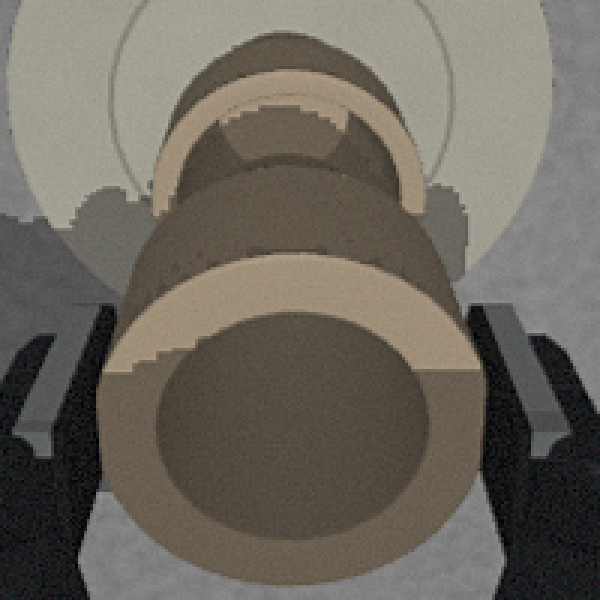

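Run:
```python
from cell import env
from h import *
im=env.get_image("wrist");a=im["color"].astype(int);g=a.sum(2)
br=(g>330)&(a[:,:,0]-a[:,:,2]>27)
pts=[]
for u in range(276,360,2):
    w=np.where(br[168:222,u])[0]
    if len(w):pts.append((u,w.min()+168-.5))
pts=np.array(pts);print(pts[::6].tolist())
P=ray(im,pts,.1)
for r in (.034,None):
    f=lambda q:np.hypot(*(P-q[:2]).T)-(r or q[2])
    s=least_squares(f,[.597,-.18]+([] if r else [.034]));print(s.x,np.abs(s.fun).max())
h=.1658+.0221
# M rim all-around with brightness-insensitive: far bright and near
far=[(u,np.where(br[225:290,u])[0].min()+225-.5) for u in range(262,374,3)]
near=[]
cl=a[:,:,0]-a[:,:,2]>12
for u in range(285,350,3):
    v=320
    while cl[v,u]:v+=1
    near.append((u,v-.5))
Q=ray(im,np.array(far+near),h);s=least_squares(lambda q:np.hypot(*(Q-q).T)-.031,[.597,-.18]);print("M",s.x,np.abs(s.fun).max())
s=least_squares(lambda q:np.hypot(*(Q-q[:2]).T)-q[2],[.597,-.18,.031]);print("M",s.x)
```

```text
[[276.0, 195.5], [288.0, 182.5], [300.0, 175.5], [312.0, 173.5], [324.0, 173.5], [336.0, 177.5], [348.0, 185.5]]
[ 0.59805352 -0.17977049] 0.000494103798296161
[ 0.59807441 -0.17926856  0.03356157] 0.0004459641248759916
M [ 0.59609988 -0.17985584] 0.01064336773854849
M [ 0.59613268 -0.17975874  0.03061141]
```

Emit:
{"op": "arm_command", "data": {"steps": [{"x": 0, "y": 0.05, "z": 0.3, "yaw": 0, "claw": 45}, {"x": 0, "y": 0, "z": 0.3, "yaw": 0, "claw": 45}, {"x": 0, "y": 0, "z": 0.2, "yaw": 0, "claw": 45}]}}

```text
clock: 20.43
eef_pos: [0.5992, -0.1775, 0.1453]
tcp_rot: [2.2, 2.201, 0.015]
contact_force: [-0.3, 0.5, -1.3]
gripper_width: 0.0596
```

Run:
```python
from cell import env
from h import *
plan(env,(.5977,-.177,.125))
```

```text
t 20.43 p [ 0.5992 -0.1775  0.1453] yaw_y 0.03 tilt 0.0279 -0.0140 F [-0.3  0.5 -1.3] M [ 0.04  0.04 -0.03] w 0.0596 q6 1.28
0 x 0.03 y -0.08 z 0.81 yaw 0.01
```

Emit:
{"op": "arm_command", "data": {"steps": [{"x": 0, "y": -0.08, "z": 0.2, "yaw": 0, "claw": 45}, {"x": 0, "y": 0, "z": 0.2, "yaw": 0, "claw": 45}, {"x": 0, "y": 0, "z": 0.15, "yaw": 0, "claw": 45}]}}

```text
clock: 20.68
eef_pos: [0.5968, -0.1775, 0.1282]
tcp_rot: [2.202, 2.202, 0.013]
contact_force: [-0.1, -0.2, -1.8]
gripper_width: 0.0596
```

Run:
```python
from cell import env
from h import *
plan(env,(.5977,-.177,.115))
```

```text
t 20.68 p [ 0.5968 -0.1775  0.1282] yaw_y 0.03 tilt 0.0255 -0.0133 F [-0.1 -0.2 -1.8] M [ 0.06  0.   -0.  ] w 0.0596 q6 1.28
0 x 0.03 y 0.02 z 0.53 yaw 0.01
```

Emit:
{"op": "arm_command", "data": {"steps": [{"x": 0.02, "y": 0.03, "z": 0.15, "yaw": 0, "claw": 45}, {"x": 0, "y": 0, "z": 0.1, "yaw": 0, "claw": 45}, {"x": 0, "y": 0, "z": 0.1, "yaw": 0, "claw": 45}]}}

```text
clock: 20.93
eef_pos: [0.5974, -0.177, 0.1176]
tcp_rot: [2.202, 2.203, 0.013]
contact_force: [0.2, 0.1, -1.6]
gripper_width: 0.0593
```

Emit:
{"op": "arm_command", "data": {"steps": [{"x": 0, "y": 0, "z": 0.06, "yaw": 0, "claw": 45}]}}

```text
clock: 21.02
eef_pos: [0.5974, -0.177, 0.1157]
tcp_rot: [2.202, 2.203, 0.012]
contact_force: [-0.5, -0.0, -1.8]
gripper_width: 0.0592
```

No contact yet, which fits an expected seat near 0.114. I'll keep creeping down.

Emit:
{"op": "arm_command", "data": {"steps": [{"x": 0, "y": 0, "z": 0.05, "yaw": 0, "claw": 45}]}}

```text
clock: 21.1
eef_pos: [0.5975, -0.177, 0.1144]
tcp_rot: [2.202, 2.203, 0.012]
contact_force: [-0.2, -0.2, -3.2]
gripper_width: 0.0594
```

Emit:
{"op": "arm_command", "data": {"steps": [{"x": 0, "y": 0, "z": 0.04, "yaw": 0, "claw": 45}]}}

```text
clock: 21.18
eef_pos: [0.5975, -0.177, 0.1133]
tcp_rot: [2.202, 2.203, 0.012]
contact_force: [-0.3, 0.2, -2.5]
gripper_width: 0.0594
```

Emit:
{"op": "arm_command", "data": {"steps": [{"x": 0, "y": 0, "z": 0.04, "yaw": 0, "claw": 45}]}}

```text
clock: 21.27
eef_pos: [0.5977, -0.1771, 0.1128]
tcp_rot: [2.202, 2.203, 0.013]
contact_force: [-3.9, 0.2, 8.4]
gripper_width: 0.0596
```

Emit:
{"op": "arm_command", "data": {"steps": [{"x": 0, "y": 0, "z": 0.03, "yaw": 0, "claw": 45}]}}

```text
clock: 21.35
eef_pos: [0.5976, -0.1771, 0.1129]
tcp_rot: [2.202, 2.202, 0.013]
contact_force: [-2.6, 1.1, 5.9]
gripper_width: 0.0592
```

Run:
```python
from cell import env
from h import *
st(env)
for n,(x,y) in dict(scene=(220,60),side=(290,60)).items():
    im=env.get_image(n);cv2.imwrite(f"pics/{n}17.png",cv2.resize(im["color"][y:y+130,x:x+160,::-1],None,fx=4.5,fy=4.5,interpolation=cv2.INTER_CUBIC))
```

```text
t 21.35 p [ 0.5976 -0.1771  0.1129] yaw_y 0.03 tilt 0.0254 -0.0134 F [-2.6  1.1  5.9] M [ 0.28  0.91 -0.03] w 0.0592 q6 1.28
```

View pics/scene17.png

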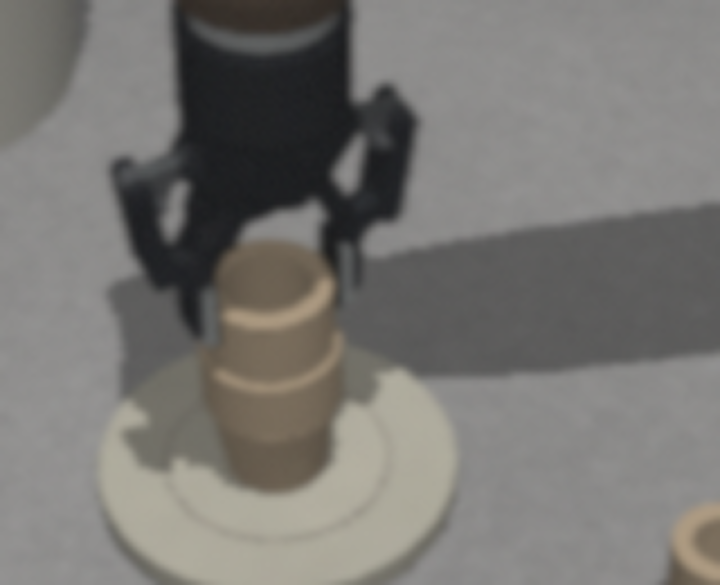

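View pics/side17.png

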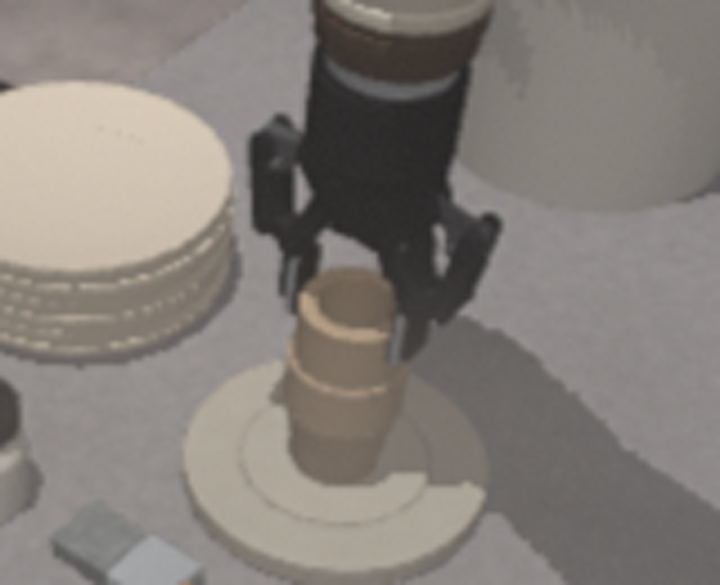

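Emit:
{"op": "arm_command", "data": {"steps": [{"x": 0, "y": 0, "z": 0, "yaw": 0, "claw": 85}, {"x": 0, "y": 0, "z": 0, "yaw": 0, "claw": 85}, {"x": 0, "y": 0, "z": 0, "yaw": 0, "claw": 85}, {"x": 0, "y": 0, "z": 0, "yaw": 0, "claw": 85}]}}

```text
clock: 21.78
eef_pos: [0.5986, -0.1774, 0.1133]
tcp_rot: [2.2, 2.201, 0.015]
contact_force: [0.4, -0.5, 0.1]
gripper_width: 0.0849
```

Run:
```python
from cell import env
from h import *
st(env)
im=env.get_image("wrist");cv2.imwrite("pics/w18.png",im["color"][:,:,::-1])
```

```text
t 21.78 p [ 0.5986 -0.1774  0.1133] yaw_y 0.04 tilt 0.0277 -0.0141 F [ 0.4 -0.5  0.1] M [ 0.   -0.01 -0.  ] w 0.0849 q6 1.28
```

View pics/w18.png

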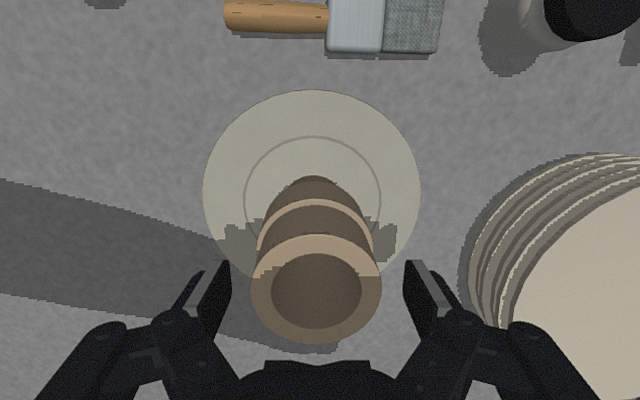

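```bash
cat >> h.py <<'E'
def rim2(env,h,r,cols,far,nearstart,ncols,c0):
    im=env.get_image("wrist");a=im["color"].astype(int);g=a.sum(2)
    br=(g>330)&(a[:,:,0]-a[:,:,2]>27);cl=a[:,:,0]-a[:,:,2]>12
    p=[]
    for u in range(*cols):
        w=np.where(br[far[0]:far[1],u])[0]
        if len(w):p.append((u,w.min()+far[0]-.5))
    for u in range(*ncols):
        v=nearstart
        while cl[v,u]:v+=1
        p.append((u,v-.5))
    Q=ray(im,np.array(p),h)
    s=least_squares(lambda q:np.hypot(*(Q-q).T)-r,c0);f=least_squares(lambda q:np.hypot(*(Q-q[:2]).T)-q[2],[*c0,r])
    print("rim",s.x.round(4),"max",np.abs(s.fun).max().round(4),"free",f.x.round(4))
    return s.x
E
python3 - <<'E'
from cell import env
from h import *
rim2(env,.136,.031,(266,368,3),(226,290),320,(285,350,3),(.597,-.18))
E
```

```text
rim [ 0.5979 -0.1789] max 0.0092 free [ 0.5979 -0.179   0.0312]
```

Emit:
{"op": "arm_command", "data": {"steps": [{"x": 0, "y": 0, "z": -0.5, "yaw": 0, "claw": 85}, {"x": 0, "y": 0, "z": -0.8, "yaw": 0, "claw": 85}, {"x": 0, "y": 0, "z": -1, "yaw": 0, "claw": 85}, {"x": 0.3, "y": -0.2, "z": -1, "yaw": 0, "claw": 85}, {"x": 0.6, "y": -0.5, "z": -0.4, "yaw": 0, "claw": 85}]}}

```text
clock: 22.3
eef_pos: [0.5773, -0.1543, 0.2069]
tcp_rot: [2.206, 2.203, 0.01]
contact_force: [0.9, 1.2, -0.2]
gripper_width: 0.0848
```

Emit:
{"op": "arm_command", "data": {"steps": [{"x": 1, "y": -0.8, "z": 0, "yaw": 0, "claw": 85}, {"x": 1, "y": -0.8, "z": 0, "yaw": 0, "claw": 85}, {"x": 1, "y": -0.8, "z": 0, "yaw": 0, "claw": 85}, {"x": 0.6, "y": -0.5, "z": 0, "yaw": 0, "claw": 85}, {"x": 0.2, "y": -0.2, "z": 0, "yaw": 0, "claw": 85}]}}

```text
clock: 22.72
eef_pos: [0.4978, -0.0559, 0.2128]
tcp_rot: [2.202, 2.195, 0.02]
contact_force: [0.6, -0.2, 1.6]
gripper_width: 0.0847
```

Run:
```python
from cell import env
from h import *
plan(env,(.4535,.0012,.15))
im=env.get_image("wrist");cv2.imwrite("pics/w19.png",im["color"][:,:,::-1])
print(rimdark(im,(.4535,.0012),.066,.0245))
```

```text
t 22.72 p [ 0.4978 -0.0559  0.2128] yaw_y -0.18 tilt 0.0317 -0.0140 F [ 0.6 -0.2  1.6] M [ 0.02  0.1  -0.01] w 0.0847 q6 1.47
0 x 0.95 y -0.77 z 1.00 yaw -0.04
1 x 0.96 y -0.76 z 1.00 yaw -0.00
2 x 0.41 y -0.32 z 0.42 yaw -0.00
(np.int64(84), array([0.4521, 0.0027]), array([0.4521, 0.0026, 0.0245]))
```

View pics/w19.png

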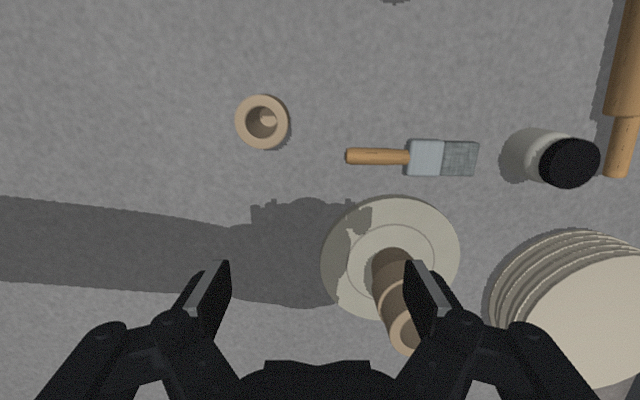

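Emit:
{"op": "arm_command", "data": {"steps": [{"x": 0.8, "y": -1, "z": 0.2, "yaw": 0, "claw": 85}, {"x": 0.8, "y": -1, "z": 0.2, "yaw": 0, "claw": 85}, {"x": 0.5, "y": -1, "z": 0.2, "yaw": 0, "claw": 85}, {"x": 0, "y": -0.5, "z": 0.2, "yaw": 0, "claw": 85}, {"x": 0, "y": 0, "z": 0, "yaw": 0, "claw": 85}]}}

```text
clock: 23.18
eef_pos: [0.4114, -0.0037, 0.1906]
tcp_rot: [2.201, 2.192, 0.022]
contact_force: [0.1, 0.0, -0.2]
gripper_width: 0.085
```

Run:
```python
from cell import env
from h import *
plan(env,(.453,.002,.15))
```

```text
t 23.18 p [ 0.4114 -0.0037  0.1906] yaw_y -0.20 tilt 0.0349 -0.0151 F [ 0.1  0.  -0.2] M [-0.01  0.01  0.02] w 0.0850 q6 1.58
0 x 0.15 y 0.96 z 1.00 yaw -0.04
1 x 0.10 y 0.65 z 0.68 yaw -0.00
```

Emit:
{"op": "arm_command", "data": {"steps": [{"x": 0, "y": 0, "z": 0, "yaw": 0, "claw": 85}, {"x": 0, "y": 0, "z": 0, "yaw": 0, "claw": 85}]}}

```text
clock: 23.35
eef_pos: [0.4129, -0.0044, 0.1919]
tcp_rot: [2.2, 2.191, 0.024]
contact_force: [0.4, 0.1, -0.9]
gripper_width: 0.085
```

Run:
```python
from cell import env
from h import *
plan(env,(.453,.002,.15))
```

```text
t 23.35 p [ 0.4129 -0.0044  0.1919] yaw_y -0.22 tilt 0.0370 -0.0153 F [ 0.4  0.1 -0.9] M [-0.01 -0.01  0.03] w 0.0850 q6 1.57
0 x 0.17 y 0.89 z 1.00 yaw -0.04
1 x 0.12 y 0.65 z 0.73 yaw -0.00
```

Emit:
{"op": "arm_command", "data": {"steps": [{"x": 0.1, "y": 0.6, "z": 0.3, "yaw": 0, "claw": 85}, {"x": 0.1, "y": 0.6, "z": 0.4, "yaw": 0, "claw": 85}, {"x": 0, "y": 0.4, "z": 0.5, "yaw": 0, "claw": 85}, {"x": 0, "y": 0, "z": 0.3, "yaw": 0, "claw": 85}, {"x": 0, "y": 0, "z": 0, "yaw": 0, "claw": 85}]}}

```text
clock: 23.77
eef_pos: [0.4618, -0.0029, 0.1569]
tcp_rot: [2.202, 2.184, 0.028]
contact_force: [0.2, 0.0, -0.2]
gripper_width: 0.0853
```

Run:
```python
from cell import env
from h import *
plan(env,(.453,.002,.15))
im=env.get_image("wrist");cv2.imwrite("pics/w20.png",im["color"][:,:,::-1])
print(rimdark(im,(.4535,.0012),.066,.0245))
```

```text
t 23.77 p [ 0.4618 -0.0029  0.1569] yaw_y -0.45 tilt 0.0409 -0.0161 F [ 0.2  0.  -0.2] M [ 0.02  0.06 -0.04] w 0.0853 q6 1.58
0 x 0.20 y -0.36 z 0.26 yaw -0.09
(np.int64(92), array([0.4525, 0.0023]), array([0.4525, 0.0019, 0.0241]))
```

View pics/w20.png

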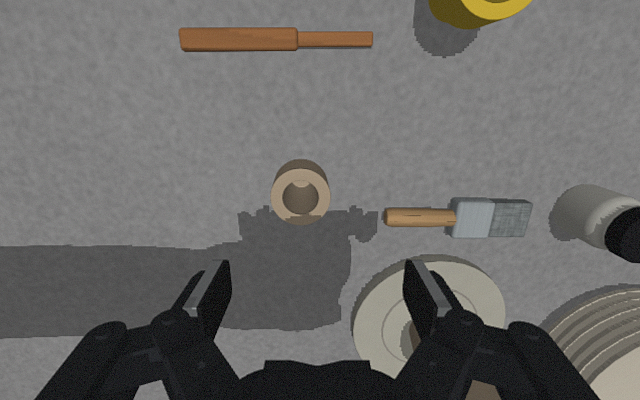

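Emit:
{"op": "arm_command", "data": {"steps": [{"x": 0.1, "y": -1, "z": 0, "yaw": 0, "claw": 85}, {"x": 0.1, "y": -1, "z": 0, "yaw": 0, "claw": 85}, {"x": 0, "y": -0.5, "z": 0, "yaw": -0.1, "claw": 85}, {"x": 0, "y": 0, "z": 0, "yaw": 0, "claw": 85}, {"x": 0, "y": 0, "z": 0, "yaw": 0, "claw": 85}]}}

```text
clock: 24.23
eef_pos: [0.3974, 0.0017, 0.157]
tcp_rot: [2.194, 2.191, 0.028]
contact_force: [0.3, 0.5, 0.1]
gripper_width: 0.0851
```

Run:
```python
from cell import env
from h import *
st(env)
```

```text
t 24.23 p [0.3974 0.0017 0.157 ] yaw_y -0.06 tilt 0.0420 -0.0163 F [0.3 0.5 0.1] M [-0.04  0.04 -0.02] w 0.0851 q6 1.59
```

Emit:
{"op": "arm_command", "data": {"steps": [{"x": 0, "y": 1, "z": 0, "yaw": 0, "claw": 85}, {"x": 0, "y": 1, "z": 0, "yaw": 0, "claw": 85}, {"x": 0, "y": 0.3, "z": 0, "yaw": 0, "claw": 85}, {"x": 0, "y": 0, "z": 0, "yaw": 0, "claw": 85}]}}

```text
clock: 24.57
eef_pos: [0.4591, 0.001, 0.1625]
tcp_rot: [2.192, 2.186, 0.034]
contact_force: [-0.4, 0.3, -0.4]
gripper_width: 0.0854
```

Run:
```python
from cell import env
from h import *
st(env)
```

```text
t 24.57 p [0.4591 0.001  0.1625] yaw_y -0.14 tilt 0.0477 -0.0164 F [-0.4  0.3 -0.4] M [0.01 0.05 0.03] w 0.0854 q6 1.59
```

Emit:
{"op": "arm_command", "data": {"steps": [{"x": 0, "y": 0, "z": 0.5, "yaw": 0, "claw": 85}, {"x": 0, "y": 0, "z": 0.5, "yaw": 0, "claw": 85}, {"x": 0, "y": 0, "z": 0, "yaw": 0, "claw": 85}]}}

```text
clock: 24.82
eef_pos: [0.4601, 0.0004, 0.1351]
tcp_rot: [2.194, 2.186, 0.033]
contact_force: [-0.3, -0.1, 0.0]
gripper_width: 0.0847
```

Run:
```python
from cell import env
from h import *
st(env)
```

```text
t 24.82 p [4.601e-01 4.000e-04 1.351e-01] yaw_y -0.18 tilt 0.0466 -0.0164 F [-0.3 -0.1  0. ] M [0.05 0.06 0.02] w 0.0847 q6 1.59
```

Emit:
{"op": "arm_command", "data": {"steps": [{"x": 0, "y": -0.1, "z": -1, "yaw": 0, "claw": 85}, {"x": 0, "y": -0.1, "z": -1, "yaw": 0, "claw": 85}, {"x": 0, "y": 0, "z": -0.5, "yaw": 0, "claw": 85}, {"x": 0, "y": 0, "z": -0.25, "yaw": 0, "claw": 85}, {"x": 0, "y": 0, "z": -0.1, "yaw": 0, "claw": 85}]}}

```text
clock: 25.23
eef_pos: [0.4462, 0.0015, 0.2033]
tcp_rot: [2.198, 2.191, 0.023]
contact_force: [0.7, 0.1, -0.8]
gripper_width: 0.0854
```

Run:
```python
from cell import env
from h import *
st(env);print(env.get_obs()['q'])
```

```text
t 25.23 p [0.4462 0.0015 0.2033] yaw_y -0.19 tilt 0.0373 -0.0165 F [ 0.7  0.1 -0.8] M [-0.03  0.08 -0.01] w 0.0854 q6 1.59
[ 0.0141762  -0.20654287 -0.15833715  1.5819477  -0.0170352   1.58825212]
```

Emit:
{"op": "arm_command", "data": {"steps": [{"x": 0, "y": 0, "z": 0.5, "yaw": 0, "claw": 85}, {"x": 0, "y": 0, "z": 0.5, "yaw": 0, "claw": 85}, {"x": 0, "y": 0, "z": 0.5, "yaw": 0, "claw": 85}, {"x": 0, "y": 0, "z": 0.4, "yaw": 0, "claw": 85}, {"x": 0, "y": 0, "z": 0, "yaw": 0, "claw": 85}]}}

```text
clock: 25.65
eef_pos: [0.4467, 0.0006, 0.1508]
tcp_rot: [2.199, 2.191, 0.022]
contact_force: [-0.7, 0.5, -0.6]
gripper_width: 0.085
```

Run:
```python
from cell import env
from h import *
st(env);print(env.get_obs()['q'])
```

```text
t 25.65 p [0.4467 0.0006 0.1508] yaw_y -0.19 tilt 0.0364 -0.0165 F [-0.7  0.5 -0.6] M [-0.03  0.07  0.03] w 0.0850 q6 1.59
[ 0.01219    -0.21310129 -0.26487417  1.48277282 -0.01697373  1.58630845]
```

Emit:
{"op": "arm_command", "data": {"steps": [{"x": 0, "y": 0, "z": -1, "yaw": 0, "claw": 85}, {"x": 0, "y": 0, "z": -1, "yaw": 0, "claw": 85}, {"x": 0, "y": 0, "z": -0.5, "yaw": 0, "claw": 85}, {"x": 0, "y": 0, "z": -0.25, "yaw": 0, "claw": 85}, {"x": 0, "y": 0, "z": -0.1, "yaw": 0, "claw": 85}]}}

```text
clock: 26.07
eef_pos: [0.4414, 0.0017, 0.2199]
tcp_rot: [2.203, 2.195, 0.012]
contact_force: [1.6, -0.5, -0.7]
gripper_width: 0.0848
```

Emit:
{"op": "arm_command", "data": {"steps": [{"x": 0, "y": 0, "z": 0.5, "yaw": 0, "claw": 85}, {"x": 0, "y": 0, "z": 0.5, "yaw": 0, "claw": 85}, {"x": 0, "y": 0, "z": 0.5, "yaw": 0, "claw": 85}, {"x": 0, "y": 0, "z": 0.5, "yaw": 0, "claw": 85}, {"x": 0, "y": 0, "z": 0.5, "yaw": 0, "claw": 85}]}}

```text
clock: 26.48
eef_pos: [0.4438, 0.0006, 0.154]
tcp_rot: [2.202, 2.194, 0.014]
contact_force: [0.4, 0.2, 0.9]
gripper_width: 0.085
```

Emit:
{"op": "arm_command", "data": {"steps": [{"x": 0, "y": 0, "z": -1, "yaw": 0, "claw": 85}, {"x": 0, "y": 0, "z": -1, "yaw": 0, "claw": 85}, {"x": 0, "y": 0, "z": -0.5, "yaw": 0, "claw": 85}, {"x": 0, "y": 0, "z": -0.25, "yaw": 0, "claw": 85}, {"x": 0, "y": 0, "z": -0.1, "yaw": 0, "claw": 85}]}}

```text
clock: 26.9
eef_pos: [0.4375, 0.0017, 0.2155]
tcp_rot: [2.211, 2.203, -0.005]
contact_force: [0.3, -0.1, 0.1]
gripper_width: 0.085
```

Run:
```python
from cell import env
from h import *
plan(env,(.453,.002,.13))
```

```text
t 26.90 p [0.4375 0.0017 0.2155] yaw_y -0.20 tilt 0.0125 -0.0169 F [ 0.3 -0.1  0.1] M [0.02 0.02 0.  ] w 0.0850 q6 1.59
0 x 0.02 y 0.17 z 1.00 yaw -0.04
1 x 0.02 y 0.17 z 1.00 yaw -0.00
2 x 0.02 y 0.17 z 1.00 yaw -0.00
3 x 0.01 y 0.07 z 0.43 yaw -0.00
```

Emit:
{"op": "arm_command", "data": {"steps": [{"x": 0, "y": 0.1, "z": 0.5, "yaw": 0, "claw": 85}, {"x": 0, "y": 0.2, "z": 0.5, "yaw": 0, "claw": 85}, {"x": 0, "y": 0.2, "z": 0.5, "yaw": 0, "claw": 85}, {"x": 0, "y": 0.1, "z": 0.5, "yaw": 0, "claw": 85}, {"x": 0, "y": 0, "z": 0.5, "yaw": 0, "claw": 85}]}}

```text
clock: 27.32
eef_pos: [0.4552, 0.0005, 0.1475]
tcp_rot: [2.209, 2.202, -0.002]
contact_force: [0.2, 0.2, -0.1]
gripper_width: 0.0852
```

Run:
```python
from cell import env
from h import *
im=env.get_image("wrist");cv2.imwrite("pics/w21.png",im["color"][:,:,::-1])
plan(env,(.453,.002,.042))
print(rimdark(im,(.4535,.0012),.066,.0245))
```

```text
t 27.37 p [0.4539 0.0005 0.1446] yaw_y -0.20 tilt 0.0111 -0.0169 F [ 0.4  1.  -3.3] M [0.06 0.   0.01] w 0.0852 q6 1.59
0 x 0.03 y -0.02 z 1.00 yaw -0.04
1 x 0.03 y -0.02 z 1.00 yaw -0.00
2 x 0.03 y -0.02 z 1.00 yaw -0.00
3 x 0.03 y -0.02 z 1.00 yaw -0.00
4 x 0.00 y -0.00 z 0.10 yaw -0.00
(np.int64(91), array([0.4524, 0.0037]), array([0.4524, 0.0028, 0.0238]))
```

View pics/w21.png

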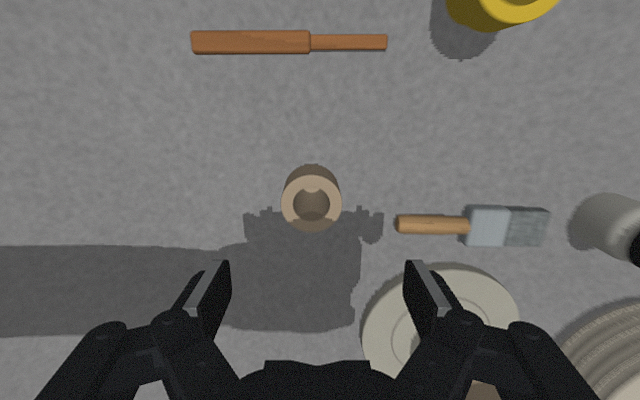

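Emit:
{"op": "arm_command", "data": {"steps": [{"x": 0.07, "y": -0.03, "z": 0.5, "yaw": 0, "claw": 85}, {"x": 0, "y": 0, "z": 0.6, "yaw": 0, "claw": 85}, {"x": 0, "y": 0, "z": 0.6, "yaw": 0, "claw": 85}, {"x": 0, "y": 0, "z": 0.6, "yaw": 0, "claw": 85}, {"x": 0, "y": 0, "z": 0.5, "yaw": 0, "claw": 85}]}}

```text
clock: 27.78
eef_pos: [0.4525, 0.001, 0.0674]
tcp_rot: [2.213, 2.205, -0.01]
contact_force: [-0.6, 0.6, 0.2]
gripper_width: 0.0855
```

Run:
```python
from cell import env
from h import *
plan(env,(.4528,.0022,.044))
```

```text
t 27.78 p [0.4525 0.001  0.0674] yaw_y -0.20 tilt 0.0082 -0.0169 F [-0.6  0.6  0.2] M [0.01 0.04 0.01] w 0.0855 q6 1.59
0 x 0.06 y 0.00 z 0.93 yaw -0.04
```

Emit:
{"op": "arm_command", "data": {"steps": [{"x": 0.06, "y": 0, "z": 0.5, "yaw": 0, "claw": 85}, {"x": 0, "y": 0, "z": 0.3, "yaw": 0, "claw": 75}, {"x": 0, "y": 0, "z": 0, "yaw": 0, "claw": 65}, {"x": 0, "y": 0, "z": 0, "yaw": 0, "claw": 60}]}}

```text
clock: 28.12
eef_pos: [0.4493, 0.002, 0.0405]
tcp_rot: [2.216, 2.209, -0.018]
contact_force: [-0.1, -0.1, 0.4]
gripper_width: 0.0598
```

Run:
```python
from cell import env
from h import *
plan(env,(.4528,.0022,.044))
```

```text
t 28.12 p [0.4493 0.002  0.0405] yaw_y -0.20 tilt 0.0006 -0.0171 F [-0.1 -0.1  0.4] M [-0.    0.06  0.03] w 0.0598 q6 1.59
0 x 0.01 y 0.14 z -0.14 yaw -0.04
```

Emit:
{"op": "arm_command", "data": {"steps": [{"x": 0, "y": 0.14, "z": -0.12, "yaw": 0, "claw": 60}, {"x": 0, "y": 0, "z": 0, "yaw": 0, "claw": 58}, {"x": 0, "y": 0, "z": 0, "yaw": 0, "claw": 35}, {"x": 0, "y": 0, "z": 0, "yaw": 0, "claw": 35}, {"x": 0, "y": 0, "z": 0, "yaw": 0, "claw": 35}]}}

```text
clock: 28.53
eef_pos: [0.4545, 0.002, 0.0463]
tcp_rot: [2.215, 2.207, -0.014]
contact_force: [-1.0, -0.2, -1.5]
gripper_width: 0.0474
```

Emit:
{"op": "arm_command", "data": {"steps": [{"x": 0, "y": 0, "z": 0, "yaw": 0, "claw": 35}, {"x": 0, "y": 0, "z": 0, "yaw": 0, "claw": 35}]}}

```text
clock: 28.7
eef_pos: [0.4547, 0.002, 0.0466]
tcp_rot: [2.215, 2.207, -0.014]
contact_force: [0.5, -1.1, -0.6]
gripper_width: 0.0475
```

Run:
```python
from cell import env
from h import *
st(env)
im=env.get_image("wrist");cv2.imwrite("pics/w22.png",im["color"][:,:,::-1])
```

```text
t 28.70 p [0.4547 0.002  0.0466] yaw_y -0.21 tilt 0.0045 -0.0170 F [ 0.5 -1.1 -0.6] M [ 0.06 -0.01 -0.01] w 0.0475 q6 1.59
```

View pics/w22.png

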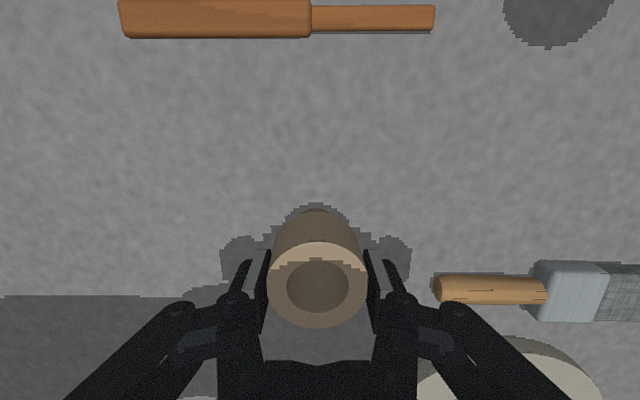

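Run:
```python
from cell import env
from h import *
for h in (.066,.068): rim2(env,h,.0245,(280,356,3),(225,290),305,(298,338,3),(.4545,.002))
st(env)
```

```text
rim [0.4553 0.0005] max 0.0004 free [0.4553 0.0006 0.0244]
rim [0.4551 0.002 ] max 0.0009 free [0.4551 0.0021 0.024 ]
t 28.85 p [0.4546 0.0019 0.0465] yaw_y -0.21 tilt 0.0042 -0.0170 F [ 1.1 -0.1 -1.7] M [ 0.03 -0.04 -0.03] w 0.0477 q6 1.59
```

Emit:
{"op": "arm_command", "data": {"steps": [{"x": 0, "y": 0, "z": -0.3, "yaw": 0, "claw": 35}, {"x": 0, "y": 0, "z": -0.7, "yaw": 0, "claw": 35}, {"x": 0, "y": 0, "z": -1, "yaw": 0, "claw": 35}, {"x": 0, "y": 0, "z": -1, "yaw": 0, "claw": 35}, {"x": 0, "y": 0, "z": -1, "yaw": 0, "claw": 35}]}}

```text
clock: 29.27
eef_pos: [0.4504, 0.0036, 0.1457]
tcp_rot: [2.22, 2.212, -0.026]
contact_force: [0.9, 0.9, -0.6]
gripper_width: 0.047
```

Emit:
{"op": "arm_command", "data": {"steps": [{"x": 0, "y": 0, "z": -1, "yaw": 0, "claw": 35}, {"x": 0, "y": 0, "z": -1, "yaw": 0, "claw": 35}, {"x": -0.3, "y": 0.2, "z": -0.6, "yaw": 0, "claw": 35}, {"x": -0.6, "y": 0.4, "z": -0.3, "yaw": 0, "claw": 35}, {"x": -0.8, "y": 0.6, "z": -0.1, "yaw": 0, "claw": 35}]}}

```text
clock: 29.68
eef_pos: [0.4806, -0.0361, 0.2344]
tcp_rot: [2.211, 2.212, -0.015]
contact_force: [1.0, 0.2, -1.7]
gripper_width: 0.0474
```

Run:
```python
from cell import env
from h import *
plan(env,(.5974,-.178,.22))
```

```text
t 29.68 p [ 0.4806 -0.0361  0.2344] yaw_y 0.02 tilt 0.0028 -0.0165 F [ 1.   0.2 -1.7] M [ 0.08 -0.02 -0.04] w 0.0474 q6 1.50
0 x -1.00 y 0.82 z 0.12 yaw 0.00
1 x -1.00 y 0.82 z 0.12 yaw -0.00
2 x -1.00 y 0.82 z 0.12 yaw -0.00
3 x -1.00 y 0.82 z 0.12 yaw -0.00
4 x -1.00 y 0.82 z 0.12 yaw -0.00
5 x -0.66 y 0.55 z 0.08 yaw -0.00
```

Emit:
{"op": "arm_command", "data": {"steps": [{"x": -0.9, "y": 0.7, "z": 0, "yaw": 0, "claw": 35}, {"x": -0.9, "y": 0.7, "z": 0, "yaw": 0, "claw": 35}, {"x": -0.9, "y": 0.7, "z": 0, "yaw": 0, "claw": 35}, {"x": -0.9, "y": 0.7, "z": 0, "yaw": 0, "claw": 35}, {"x": -0.7, "y": 0.5, "z": 0, "yaw": 0, "claw": 35}]}}

```text
clock: 30.1
eef_pos: [0.5669, -0.1484, 0.2425]
tcp_rot: [2.205, 2.211, -0.008]
contact_force: [0.6, 0.2, -1.7]
gripper_width: 0.0476
```

Emit:
{"op": "arm_command", "data": {"steps": [{"x": -0.4, "y": 0.3, "z": 0, "yaw": 0, "claw": 35}, {"x": -0.2, "y": 0.2, "z": 0, "yaw": 0, "claw": 35}, {"x": 0, "y": 0, "z": 0, "yaw": 0, "claw": 35}]}}

```text
clock: 30.35
eef_pos: [0.5815, -0.1678, 0.2424]
tcp_rot: [2.209, 2.207, -0.01]
contact_force: [0.7, -0.1, -1.2]
gripper_width: 0.0472
```

Run:
```python
from cell import env
from h import *
plan(env,(.5974,-.178,.20))
```

```text
t 30.35 p [ 0.5815 -0.1678  0.2424] yaw_y -0.05 tilt 0.0086 -0.0177 F [ 0.7 -0.1 -1.2] M [ 0.01 -0.05 -0.  ] w 0.0472 q6 1.30
0 x -0.22 y 0.37 z 1.00 yaw -0.01
1 x -0.16 y 0.26 z 0.71 yaw -0.00
```

Emit:
{"op": "arm_command", "data": {"steps": [{"x": -0.2, "y": 0.3, "z": 0.3, "yaw": 0, "claw": 35}, {"x": -0.2, "y": 0.3, "z": 0.4, "yaw": 0, "claw": 35}, {"x": 0, "y": 0, "z": 0.4, "yaw": 0, "claw": 35}, {"x": 0, "y": 0, "z": 0.3, "yaw": 0, "claw": 35}, {"x": 0, "y": 0, "z": 0, "yaw": 0, "claw": 35}]}}

```text
clock: 30.77
eef_pos: [0.5974, -0.177, 0.2043]
tcp_rot: [2.208, 2.21, -0.01]
contact_force: [0.1, 0.4, -1.4]
gripper_width: 0.047
```

Run:
```python
from cell import env
from h import *
plan(env,(.5974,-.178,.20))
im=env.get_image("wrist");cv2.imwrite("pics/w23.png",im["color"][150:350,220:420][:,:,::-1].repeat(3,0).repeat(3,1))
```

```text
t 30.77 p [ 0.5974 -0.177   0.2043] yaw_y 0.06 tilt 0.0080 -0.0170 F [ 0.1  0.4 -1.4] M [0.01 0.04 0.02] w 0.0470 q6 1.29
0 x -0.04 y -0.00 z 0.17 yaw 0.01
```

View pics/w23.png

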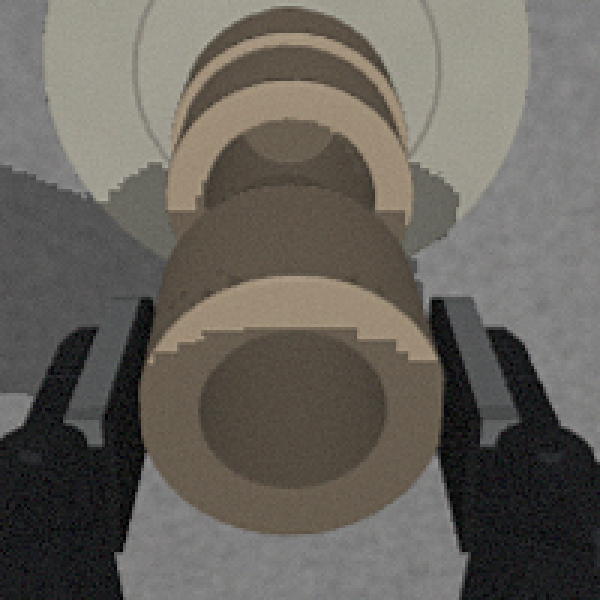

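Run:
```python
from cell import env
from h import *
im=env.get_image("wrist");a=im["color"].astype(int);g=a.sum(2)
br=(g>330)&(a[:,:,0]-a[:,:,2]>27)
# M outer edge: start from thick rim mid and go up until not bright
pts=[]
for u in range(282,353,3):
    # M rim lies below L rim; scan up from inside band: take last bright run before row 222 longest
    w=np.where(br[160:222,u])[0]+160
    runs=np.split(w,np.where(np.diff(w)>1)[0]+1)
    r=max(runs,key=len)
    if len(r)>4: pts.append((u,r.min()-.5))
print(pts[::4])
P=ray(im,np.array(pts),.136)
s=least_squares(lambda q:np.hypot(*(P-q).T)-.031,[.598,-.18],loss='soft_l1',f_scale=.0005);print("M",s.x,np.abs(s.fun).max(),len(P))
o,_=st(env)
rim2(env,o["eef_pos"][2]+.0195,.0245,(275,360,3),(235,275),310,(295,340,3),(.598,-.18))
```

```text
[(282, np.float64(193.5)), (294, np.float64(182.5)), (306, np.float64(177.5)), (318, np.float64(176.5)), (330, np.float64(178.5)), (342, np.float64(184.5))]
M [ 0.59801998 -0.1799851 ] 0.00037641213418147107 24
t 30.87 p [ 0.5975 -0.1771  0.2061] yaw_y 0.06 tilt 0.0095 -0.0175 F [ 0.3 -0.9 -1.6] M [0.03 0.03 0.02] w 0.0473 q6 1.29
rim [ 0.5981 -0.1785] max 0.0004 free [ 0.5981 -0.1784  0.0244]
```

Emit:
{"op": "arm_command", "data": {"steps": [{"x": -0.06, "y": 0, "z": 0.3, "yaw": 0, "claw": 35}, {"x": 0, "y": 0, "z": 0.3, "yaw": 0, "claw": 35}, {"x": 0, "y": 0, "z": 0.2, "yaw": 0, "claw": 35}]}}

```text
clock: 31.17
eef_pos: [0.5986, -0.179, 0.1884]
tcp_rot: [2.203, 2.206, -0.004]
contact_force: [0.6, -0.7, -2.6]
gripper_width: 0.0472
```

Run:
```python
from cell import env
from h import *
plan(env,(.5974,-.1786,.165))
```

```text
t 31.17 p [ 0.5986 -0.179   0.1884] yaw_y 0.09 tilt 0.0150 -0.0191 F [ 0.6 -0.7 -2.6] M [ 0.01  0.04 -0.02] w 0.0472 q6 1.29
0 x 0.04 y -0.06 z 0.93 yaw 0.02
```

Emit:
{"op": "arm_command", "data": {"steps": [{"x": 0.02, "y": -0.07, "z": 0.2, "yaw": 0, "claw": 35}, {"x": 0, "y": 0, "z": 0.2, "yaw": 0, "claw": 35}, {"x": 0, "y": 0, "z": 0.2, "yaw": 0, "claw": 35}]}}

```text
clock: 31.42
eef_pos: [0.5967, -0.1788, 0.1716]
tcp_rot: [2.203, 2.206, -0.005]
contact_force: [0.6, 0.2, -0.6]
gripper_width: 0.047
```

Run:
```python
from cell import env
from h import *
plan(env,(.5974,-.1786,.152))
```

```text
t 31.42 p [ 0.5967 -0.1788  0.1716] yaw_y 0.08 tilt 0.0150 -0.0190 F [ 0.6  0.2 -0.6] M [ 0.04 -0.01  0.01] w 0.0470 q6 1.28
0 x 0.02 y 0.02 z 0.78 yaw 0.02
```

Emit:
{"op": "arm_command", "data": {"steps": [{"x": 0, "y": 0, "z": 0.2, "yaw": 0, "claw": 35}, {"x": 0, "y": 0, "z": 0.15, "yaw": 0, "claw": 35}, {"x": 0, "y": 0, "z": 0.1, "yaw": 0, "claw": 35}]}}

```text
clock: 31.67
eef_pos: [0.5964, -0.1789, 0.1582]
tcp_rot: [2.204, 2.206, -0.005]
contact_force: [0.5, 0.7, -1.5]
gripper_width: 0.0474
```

Run:
```python
from cell import env
from h import *
plan(env,(.5972,-.1786,.152))
```

```text
t 31.67 p [ 0.5964 -0.1789  0.1582] yaw_y 0.08 tilt 0.0138 -0.0187 F [ 0.5  0.7 -1.5] M [-0.02  0.02 -0.01] w 0.0474 q6 1.28
0 x 0.02 y 0.03 z 0.25 yaw 0.02
```

Emit:
{"op": "arm_command", "data": {"steps": [{"x": 0, "y": 0.03, "z": 0.08, "yaw": 0, "claw": 35}, {"x": 0, "y": 0, "z": 0.06, "yaw": 0, "claw": 35}]}}

```text
clock: 31.83
eef_pos: [0.5972, -0.179, 0.1539]
tcp_rot: [2.204, 2.207, -0.006]
contact_force: [-0.1, 0.7, -0.6]
gripper_width: 0.0472
```

Emit:
{"op": "arm_command", "data": {"steps": [{"x": 0, "y": 0, "z": 0.05, "yaw": 0, "claw": 35}]}}

```text
clock: 31.92
eef_pos: [0.5973, -0.179, 0.1525]
tcp_rot: [2.204, 2.207, -0.006]
contact_force: [0.1, 0.1, -1.5]
gripper_width: 0.0472
```

Emit:
{"op": "arm_command", "data": {"steps": [{"x": 0, "y": 0, "z": 0.04, "yaw": 0, "claw": 35}]}}

```text
clock: 32.0
eef_pos: [0.5974, -0.1791, 0.1514]
tcp_rot: [2.204, 2.207, -0.006]
contact_force: [0.5, -0.2, 4.6]
gripper_width: 0.0477
```

Emit:
{"op": "arm_command", "data": {"steps": [{"x": 0, "y": 0, "z": 0.03, "yaw": 0, "claw": 35}]}}

```text
clock: 32.08
eef_pos: [0.5978, -0.1791, 0.1514]
tcp_rot: [2.203, 2.206, -0.005]
contact_force: [-0.3, 0.5, 5.5]
gripper_width: 0.0472
```

Run:
```python
from cell import env
from h import *
st(env)
for n,(x,y) in dict(scene=(220,60),side=(290,60)).items():
    im=env.get_image(n);cv2.imwrite(f"pics/{n}24.png",cv2.resize(im["color"][y:y+130,x:x+160,::-1],None,fx=4.5,fy=4.5,interpolation=cv2.INTER_CUBIC))
```

```text
t 32.08 p [ 0.5978 -0.1791  0.1514] yaw_y 0.08 tilt 0.0148 -0.0189 F [-0.3  0.5  5.5] M [0.12 0.02 0.04] w 0.0472 q6 1.28
```

View pics/scene24.png

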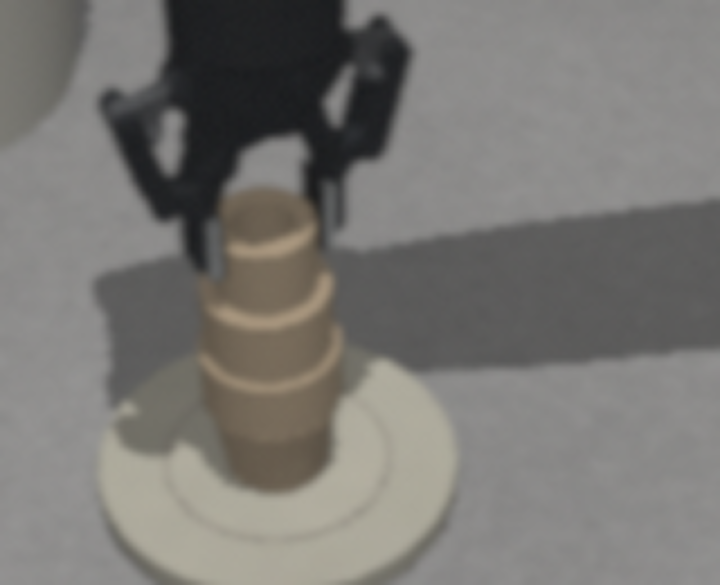

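View pics/side24.png

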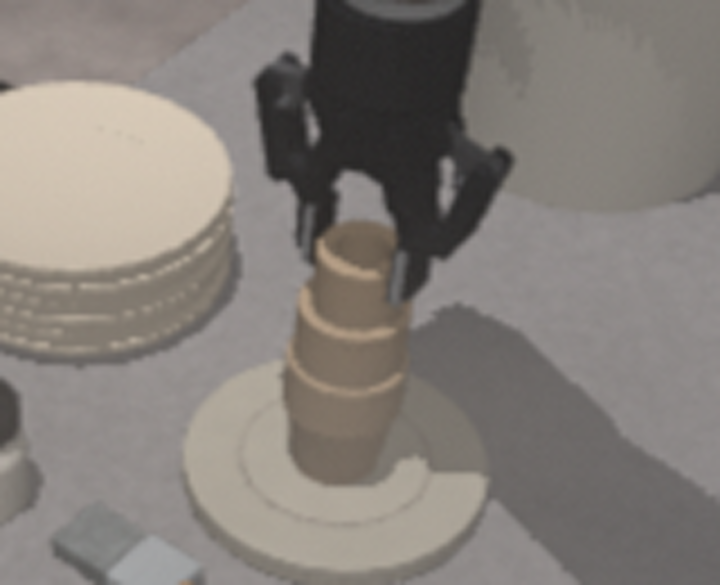

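Emit:
{"op": "arm_command", "data": {"steps": [{"x": 0, "y": 0, "z": 0, "yaw": 0, "claw": 55}, {"x": 0, "y": 0, "z": 0, "yaw": 0, "claw": 70}, {"x": 0, "y": 0, "z": 0, "yaw": 0, "claw": 85}, {"x": 0, "y": 0, "z": 0, "yaw": 0, "claw": 85}, {"x": 0, "y": 0, "z": 0, "yaw": 0, "claw": 85}]}}

```text
clock: 32.6
eef_pos: [0.5977, -0.1792, 0.1516]
tcp_rot: [2.203, 2.206, -0.005]
contact_force: [0.1, -0.0, 0.3]
gripper_width: 0.0851
```

Emit:
{"op": "arm_command", "data": {"steps": [{"x": 0, "y": 0, "z": -0.4, "yaw": 0, "claw": 85}, {"x": 0, "y": 0, "z": -0.8, "yaw": 0, "claw": 85}, {"x": 0, "y": 0, "z": -1, "yaw": 0, "claw": 85}, {"x": 0, "y": 0, "z": -1, "yaw": 0, "claw": 85}, {"x": 0.8, "y": -0.3, "z": -0.5, "yaw": 0, "claw": 85}]}}

```text
clock: 33.02
eef_pos: [0.5872, -0.1587, 0.2444]
tcp_rot: [2.21, 2.208, -0.011]
contact_force: [2.2, 0.0, -0.4]
gripper_width: 0.0848
```

Emit:
{"op": "arm_command", "data": {"steps": [{"x": 1, "y": -0.5, "z": 0, "yaw": 0, "claw": 85}, {"x": 1, "y": -0.5, "z": 0, "yaw": 0, "claw": 85}, {"x": 0.8, "y": -0.5, "z": 0, "yaw": 0, "claw": 85}, {"x": 0.3, "y": 0, "z": 0, "yaw": 0, "claw": 85}, {"x": 0, "y": 0, "z": 0, "yaw": 0, "claw": 85}]}}

```text
clock: 33.43
eef_pos: [0.549, -0.0771, 0.2517]
tcp_rot: [2.205, 2.202, -0.001]
contact_force: [0.9, -0.4, 0.4]
gripper_width: 0.0852
```

Run:
```python
from cell import env
from h import *
st(env)
for n,(x,y) in dict(scene=(220,60),side=(290,60)).items():
    im=env.get_image(n);cv2.imwrite(f"pics/{n}25.png",cv2.resize(im["color"][y:y+130,x:x+160,::-1],None,fx=4.5,fy=4.5,interpolation=cv2.INTER_CUBIC))
    cv2.imwrite(f"pics/{n}25f.png",im["color"][:,:,::-1])
im=env.get_image("wrist");cv2.imwrite("pics/w25.png",im["color"][:,:,::-1])
```

```text
t 33.43 p [ 0.549  -0.0771  0.2517] yaw_y -0.07 tilt 0.0175 -0.0188 F [ 0.9 -0.4  0.4] M [-0.02  0.02  0.02] w 0.0852 q6 1.44
```

View pics/scene25.png

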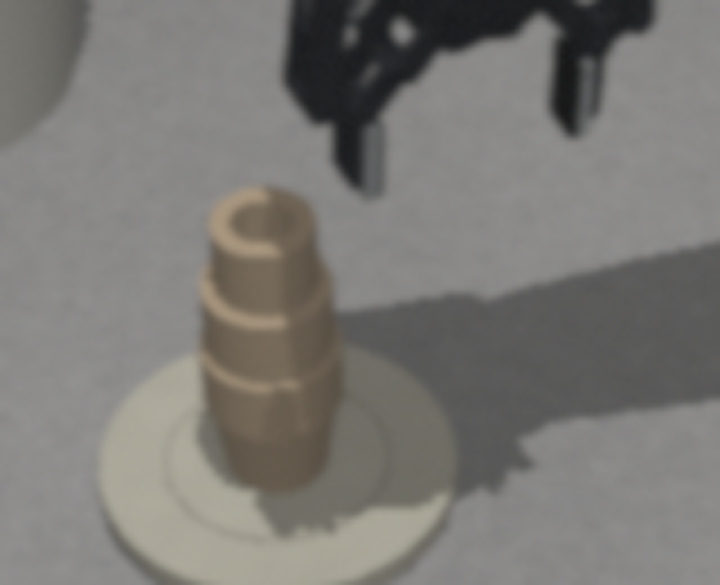

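View pics/side25.png

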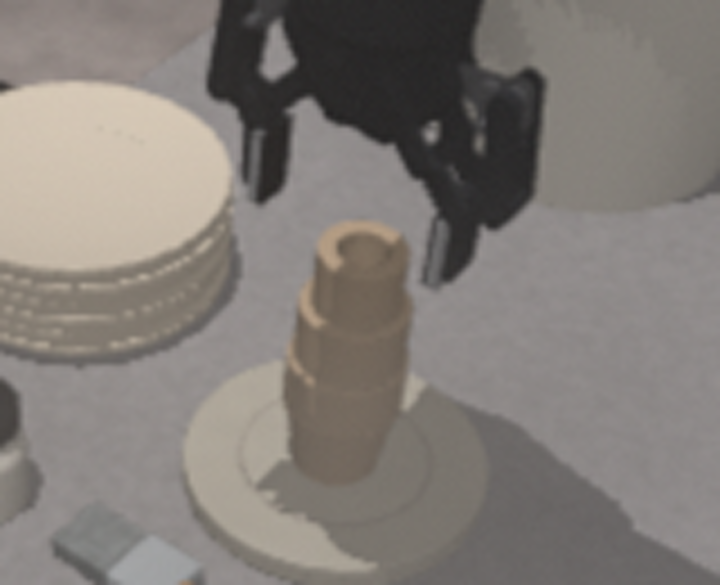

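View pics/scene25f.png

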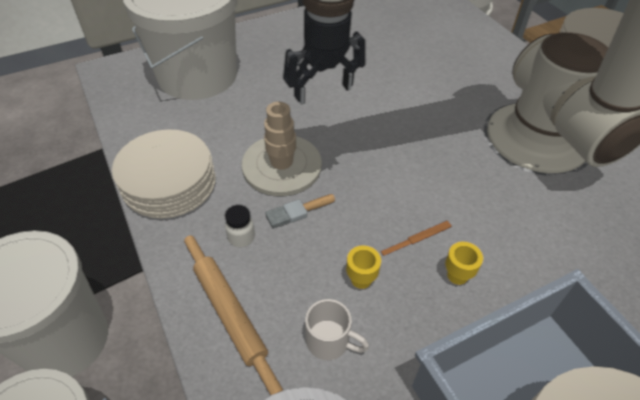

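View pics/w25.png

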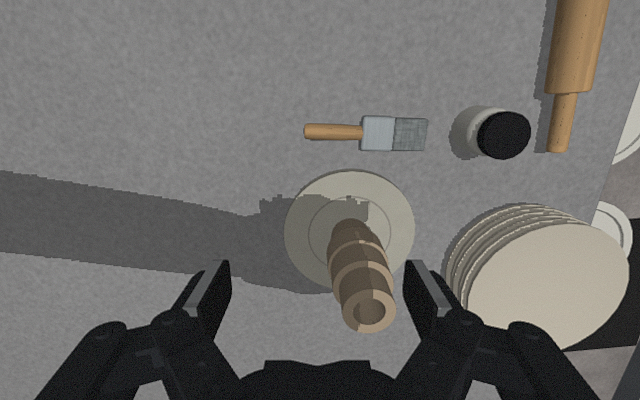

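Run:
```python
from cell import env
print(env.close_job())
```

```text
the job is handed in; nothing more can be done
None
```

The three bare-clay planters are nested upright on the bat, and I handed the job in at about 33.5 s of the 67 s limit. I stood the large one near the centre of the drawn circle, within about 1 mm by measurement. The middle and small ones were then lowered in until contact was felt, at about 12 N for the large, 8 N for the middle and 6 N for the small.

- **Final views:** the scene and side pictures show all three rim bands stacked evenly. The axis is straight to within about 1 pixel, roughly 2–3 mm at that distance. The gripper was open, clear and reading no load.
- **Bystanders:** in the last scene picture the yellow look-alikes, mug, jar, brush and knife are where they started.
- **Tilt:** the tool leaned while moving, up to about 2.7° when empty. I brought it back before picking up the small planter. The two inner planters were set down about 0.6–0.7° off the angle they were gripped at, and looked level in the last pictures after release.
- **Readings that disagreed:** the coarse silhouette checks differed from the close camera by 1–2 mm, and I used the close camera. The gripper also read 2–3 mm narrower than the real planter widths.

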